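# Pack the transit case and start its transit logger

## Task

Pack the transit case for the courier: set the loose black screw-top pot and the pale grey parts tin upright and right down in the two empty bores of its carrier board that fit them, and let go of them. Only when both are packed, so that the logger does not record the packing, take the yellow screwdriver from its stand and start the transit logger by pushing its recessed orange button gently all the way down through the round hole in the logger's top with the blade. The logger needs a long press: finish with the screwdriver still in the gripper and the button held down, and leave the other things on the bench as they are.

Things in the scene. Friction and masses are not known exactly. Their poses are not given: they have to be found in the camera images.
- transit_case: Open plywood case base, fixed, 112 (own x, away from its latched front) x 240 (own y) x 35 mm; origin: centre of underside. Flush brown board, top 34 mm up, with three bores in a row along own y at x = 0; from +y: grey logger, tin bore (y +30), pot bore (y -29), a bore (y -83) that already holds a fixed pot, 41 mm wide, top 60 mm up. Grip across the row (along own x): neighbours stand 13 mm apart.
- pot_seat (a point): Centre of the floor of the empty pot bore: 16 mm above the bench, 18 mm below the board's top. The bore is 47 mm in diameter with a 3 mm bevel round its mouth. Axes as the case's.
- tin_seat (a point): Centre of the cork floor of the empty tin bore: 27 mm above the bench, 7 mm below the board's top. The bore is 55 mm in diameter with a 3 mm bevel. Axes as the case's.
- start_hole (a point): Centre of the round hole's mouth in the flat top of the grey logger (92 x 44 mm, top 52 mm above the bench, 18 mm above the board). The hole goes straight down, 13 mm in diameter with a 3 mm bevel at the mouth; the top of the orange button, 11 mm in diameter, lies 18 mm below the mouth. Axes as the case's, z up.
- start_button (a joint): How far the orange button at the bottom of the hole is pushed down, m: 0 out, 0.004 fully down. A spring takes it back when let go: 1.5 N to start, 4.5 N fully down, then a hard stop.
- pot: Loose black screw-top pot standing on the bench, a plain cylinder 41 mm in diameter and 44 mm high, 60 g; origin at the centre of its underside, z up. When packed it stands 26 mm above the board.
- tin: Loose pale grey, white-topped lidded parts tin standing on the bench, a plain cylinder 49 mm in diameter and 18 mm high, 50 g; origin at the centre of its underside, z up. When packed it stands 11 mm above the board.
- driver_stand: Dark wooden screwdriver stand, fixed, 40 (own x) x 112 (own y) x 70 mm high; origin at the centre of its underside. Two upright 9 mm bores at own x = 0 and y = -34, +34 mm hold the two screwdrivers, blade down. Grip across the row (closing along own x).
- yellow_driver: Screwdriver with yellow handle, 161 mm, 60 g, blade down in a bore of the stand. Own x points to the blade (down); tool axis: y = 0, z = 11.5 mm. Along own x: handle -80 to +4 mm (bulged, 23 mm across), ferrule 12 mm dia. to +14 (rests on the stand), shaft 4.4 mm dia. to +70, blade 6 x 2 mm to +80. Top of handle 164 mm above the bench. Lift it 80 mm to clear the stand, 150 to pass over the other.
- blade_tip (a point): End of the yellow screwdriver's blade, on the tool's axis; 4 mm above the bench while it stands in the stand.
- black_driver: Screwdriver with a black handle, 136 mm long, in the other bore of the stand, blade down, top of its handle 149 mm above the bench. Leave it.
- eye_loupe: Black eye loupe, 45 mm wide and 35 mm high, standing on the bench to the right of the lathe. Leave it. The green and grey lathe is fixed between the robot and the transit case: its back reaches x = 0.43 m; it is up to 0.23 m high, its black-handled lever at the right end (x 0.34 to 0.41, y -0.25 m) 0.283 m; behind it to the left a belt shaft 0.17 m up ends at x 0.51, y 0.10 m.
- brass_tin: Brass-coloured parts tin, 39 mm in diameter and 22 mm high, on the bench to the right of the lathe. Leave it.

How it is judged:
By the outcome, as a careful person would: the job done as asked, in the order asked, and still so for the second after the job is handed in, while the arm keeps its last pose, push and grip.
It also fails if it takes over 72 s, if anything falls off the work surface, if the arm or the gripper's body presses on something with over 40 N, if the wrist force passes 120 N, or if a joint passes its speed limit or range.

## Robot

A 6-joint arm with a two-finger parallel gripper is mounted at the origin on a cart in front of the work surface, level with it; the furniture and walls round the work are solid. World frame = base frame: x ahead of the robot, y to its left, z up, the work surface at z = 0. Lengths are in m, angles in rad, forces in N, time in s.
With the tool pointing down it reaches from about 0.3 to 0.875 m from the base axis. Payload 6.4 kg.
Tool frame: the origin (TCP) lies at the very end of the fingers, on their centre line; the grasp point (between the pads) lies 19 mm behind it; z points along the fingers, y is the line along which they close (so a half turn about z gives the same grasp; the last joint's range is limited). The gripper opens to 85 mm and grips with 20 to 120 N. Pads are 22 mm wide; open, the fingers measure 114 mm over their backs; the gripper's body (76 mm by 85 mm) begins 54 mm behind the grasp point. The pads swing forward as they close: fully open they stand 13 mm farther back than shut.
Start: joints at [0.973, 0.181, 1.607, -0, 1.354, -0.206], TCP at [0.22, 0.531, 0.208] pointing down, gripper open.
Joint ranges: [-2.99, 2.99], [-0.89, 2.07], [0.3, 2.58], [-1.14, 4.28], [0, 2.63], [-3.12, 3.12]. Speed limits (rad/s): [2.57, 2.57, 3.01, 3.14, 3.14, 3.14].

## Interface

Orientations are given as a unit quaternion [w, x, y, z].
In Python, from bench import ctrl gives the robot as it stands.
- The arm moves only by the tool jog_arm, never from a script. Its argument "series" is a list that holds one entry, the list of rows, each a list of 7 numbers: the shift along the tool's x, y, z in mm, then the turn, a rotation vector about the tool's x, y, z in rad, then the finger opening in mm, from 0 to 85.4. In form: [[[tx, ty, tz, rx, ry, rz, gripper], ...]]. A call has exactly 10 rows; each row shifts and turns the commanded pose from where the row before left it, along the tool's axes as they then stand; what a row does not reach is not made up. A row lasts 1/10 s, in which the tool goes at most 50 mm and 8.59 degrees, less where a joint would pass 70% of its speed; a pose out of reach is approached as far as the arm can. A call with a gripper value outside its range is refused whole. The fingers move at their own pace and stop on an object; the grip force is fixed at half the most. Time passes only in rows, so rows that do not move let the fingers close, or fill a call up. It gives the time, the measured TCP pose, the force, the opening and the grip force at its end, in the units of the state.
- ctrl.get_obs(): the state, without advancing time (a new reading comes with each control period).
- ctrl.camera(name): name is "scene" or "side" or "wrist"; returns a dict with "frame" (400x640x3 uint8, blue, green, red), "z_map" (400x640 float32, m along the optical axis (not along the pixel's ray), 0 where there is no reading), "fx", "fy", "cx", "cy" (pixels), "xyz" and "rotation" of the camera in the world. Camera axes: x right, y down, z forward; pixel columns grow to the right and rows downward; lengths in m; the calibration is good to about 2 mm. A picture is of the moment at which its call begins.
- ctrl.hand_in(): hands the job in; it is judged then, once.
The state is a dict: "time_s": time; "q": joint angles; "dq": joint speeds; "joint_efforts": joint torques, N m; "eef_pos": TCP position; "eef_rot": TCP orientation; "wrist_force": force on the tool from outside, world axes, zero at the start; "torque": the same for the moment, N m; "opening": opening from 0.0 (shut) to 1.0 (fully open); "grasp_force": force on a finger pad.
Only numpy, scipy, OpenCV 4.12 (cv2) and the standard library are available. Lean on these libraries where they do the work, as an engineer would, in place of code of your own. Each camera call takes 0.05 s, during which the arm holds its last target. There are 200 camera calls.

## Working session

There is one attempt and no reset: what is moved stays moved. The work goes in short steps, Python scripts to look and compute and a tool call to move; the robot and the scene stay as the last step left them, time stands still between calls to the robot, and variables do not carry over. Pictures are saved under pics/ and viewed, at most 10 in all, crops included, and the job is handed in when it is done.

Besides the shell and the picture viewer there is one more tool, called after "Emit:" as name(argument=value, ...), one argument or row to a line, values as JSON. jog_arm: Moves the arm, as the interface text tells. Its arguments: {"type":"object","properties":{"series":{"type":"array"}},"required":["series"]}

```bash
mkdir -p pics; ls
python3 - <<'E'
from bench import ctrl
import cv2,numpy as np,pickle
o=ctrl.get_obs();print({k:np.round(v,3) for k,v in o.items()})
for n in ("scene","side"):
    c=ctrl.camera(n);pickle.dump(c,open(f"{n}0.pkl","wb"));cv2.imwrite(f"pics/{n}0.png",c["frame"]);print(n,c["xyz"],np.round(c["rotation"],3).tolist(),c["fx"],c["cx"],c["cy"])
E
```

```text
pics
{'time_s': np.float64(0.0), 'q': array([ 0.973,  0.182,  1.608,  0.   ,  1.354, -0.206]), 'dq': array([-0.001, -0.001, -0.001, -0.002,  0.   ,  0.002]), 'joint_efforts': array([-1.0000e-03, -4.4486e+01, -3.5133e+01, -0.0000e+00,  9.0000e-03,
        0.0000e+00]), 'eef_pos': array([0.219, 0.531, 0.207]), 'eef_rot': array([-0.   ,  0.195,  0.981, -0.001]), 'wrist_force': array([-0.308,  0.655,  0.443]), 'torque': array([-0.006, -0.033,  0.016]), 'grasp_force': np.float64(0.0), 'opening': np.float64(1.001)}
scene [ 0.00921183 -0.84096685  0.91898395] [-0.359, 0.887, -0.264, 0.117] 473.5343932927126 318.5682626622076 201.34272797664437
side [ 0.34554674 -0.93557335  0.48623482] [-0.519, 0.853, -0.051, 0.036] 410.15972341945763 312.0922353702612 201.51608264636238
```

View pics/scene0.png

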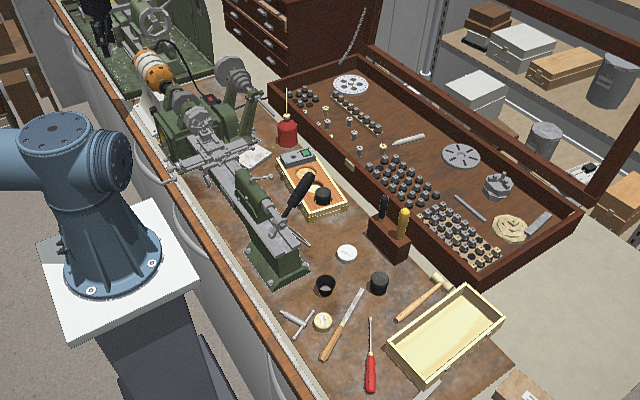

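View pics/side0.png

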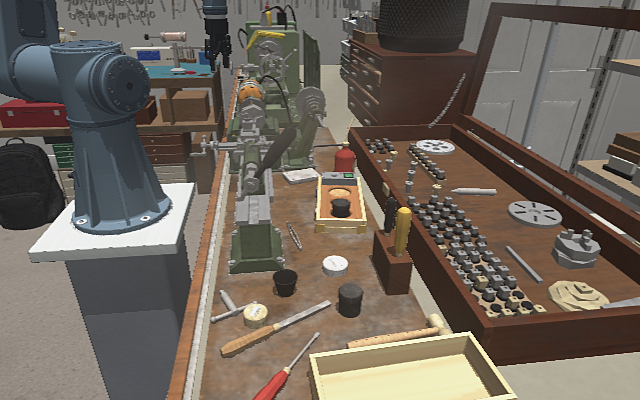

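The scene view shows the case at (311,185), the tin at (346,253), the pot at (379,283), the loupe at (325,286), and the stand at (390,240) with the yellow driver's top at (404,210). The side view shows the tin at (334,265) and the pot at (349,298).

```bash
cat > h.py <<'E'
import cv2,numpy as np
from scipy.spatial.transform import Rotation as R
def rot(q): return R.from_quat([q[1],q[2],q[3],q[0]])
def ray(c,uv):
    uv=np.atleast_2d(np.asarray(uv,float))
    d=np.c_[(uv[:,0]-c["cx"])/c["fx"],(uv[:,1]-c["cy"])/c["fy"],np.ones(len(uv))]
    return np.array(c["xyz"]),rot(c["rotation"]).apply(d)
def plane(c,uv,z):
    o,d=ray(c,uv); return o+d*((z-o[2])/d[:,2])[:,None]
def cloud(c):
    v,u=np.mgrid[:400,:640]; o,d=ray(c,np.c_[u.ravel(),v.ravel()])
    return (o+d*c["z_map"].reshape(-1,1)).reshape(400,640,3)
def circ(P):
    A=np.c_[2*P[:,:2],np.ones(len(P))];s=np.linalg.lstsq(A,(P[:,:2]**2).sum(1),rcond=None)[0]
    return s[:2],np.sqrt(s[2]+s[0]**2+s[1]**2)
def save(n,img,box=None,k=1):
    if box: img=img[box[1]:box[3],box[0]:box[2]]
    cv2.imwrite(f"pics/{n}.png",cv2.resize(img,None,fx=k,fy=k,interpolation=cv2.INTER_CUBIC))
E
python3 - <<'E'
import pickle;from h import *
for n,bx in (("scene",dict(tin=(330,240,362,268),pot=(365,268,395,300),stand=(360,190,420,265),case=(268,140,350,225))),("side",dict(tin=(318,252,352,282),pot=(335,280,366,320),stand=(370,180,415,295),case=(310,165,375,240)))):
    c=pickle.load(open(n+"0.pkl","rb"));X=cloud(c);ok=c["z_map"]>0
    hsv=cv2.cvtColor(c["frame"],cv2.COLOR_BGR2HSV)
    for k,(a,b,e,f) in bx.items():
        P=X[b:f,a:e][ok[b:f,a:e]];H=hsv[b:f,a:e][ok[b:f,a:e]]
        if k=="tin": Q=P[(abs(P[:,2]-.018)<.004)]
        if k=="pot": Q=P[abs(P[:,2]-.044)<.004]
        if k=="stand":
            Q=P[abs(P[:,2]-.07)<.004]; Y=P[(H[:,0]>15)&(H[:,0]<35)&(H[:,1]>130)&(P[:,2]>.1)]
            print(n,"yellow",len(Y),Y.mean(0),Y.min(0),Y.max(0))
        if k=="case": Q=P[abs(P[:,2]-.0345)<.004]
        print(n,k,len(Q),Q.mean(0).round(4),Q.min(0).round(4),Q.max(0).round(4))
        if len(Q)>5: 
            r=cv2.minAreaRect((Q[:,:2]*1000).astype(np.float32));print("   rect mm",r)
c=pickle.load(open("scene0.pkl","rb"));save("case0",c["frame"],(260,130,430,300),3.5)
E
```

```text
scene tin 259 [ 0.4732 -0.2942  0.0176] [ 0.4492 -0.3186  0.0141] [ 0.5001 -0.2686  0.0217]
   rect mm ((472.7583312988281, -294.5462646484375), (47.927650451660156, 46.14868927001953), 52.89346694946289)
scene pot 217 [ 0.478  -0.4102  0.0436] [ 0.4581 -0.4295  0.0401] [ 0.4994 -0.3907  0.0472]
   rect mm ((478.3248291015625, -409.9676513671875), (40.04578399658203, 38.425743103027344), 52.043617248535156)
scene yellow 220 [ 0.5698316  -0.36156234  0.13961362] [ 0.56221798 -0.37047667  0.10008463] [ 0.58298389 -0.34806603  0.16721827]
scene stand 595 [ 0.5787 -0.3212  0.0699] [ 0.5523 -0.3794  0.066 ] [ 0.654  -0.2001  0.0739]
   rect mm ((603.7723388671875, -289.8116455078125), (180.82022094726562, 100.56993103027344), 88.74986267089844)
scene case 1372 [ 0.5331 -0.0643  0.0342] [ 0.4553 -0.1686  0.0305] [0.6981 0.1395 0.0385]
   rect mm ((550.45556640625, -26.407073974609375), (310.05902099609375, 201.13404846191406), 61.69518280029297)
side tin 316 [ 0.4751 -0.2972  0.0168] [ 0.4517 -0.3202  0.0142] [ 0.499  -0.2713  0.02  ]
   rect mm ((475.07611083984375, -295.694580078125), (48.26637268066406, 46.75010681152344), 81.76869201660156)
side pot 327 [ 0.4794 -0.413   0.0431] [ 0.4601 -0.4318  0.0401] [ 0.4994 -0.3917  0.0455]
   rect mm ((479.7099304199219, -411.50628662109375), (39.66484832763672, 38.280277252197266), 79.69439697265625)
side yellow 452 [ 0.57326766 -0.36553979  0.13640887] [ 0.56408513 -0.37192422  0.1002668 ] [ 0.58751687 -0.35198602  0.1642403 ]
side stand 689 [ 0.5793 -0.3117  0.0693] [ 0.5549 -0.382   0.066 ] [ 0.639  -0.0393  0.074 ]
   rect mm ((615.1172485351562, -216.426513671875), (350.4683532714844, 74.95291137695312), 70.97561645507812)
side case 1440 [ 0.5307 -0.0639  0.0335] [ 0.4569 -0.1718  0.0305] [0.6381 0.1594 0.0385]
   rect mm ((556.3952026367188, -4.366790771484375), (331.13201904296875, 148.8031768798828), 80.74522399902344)
```

View pics/case0.png

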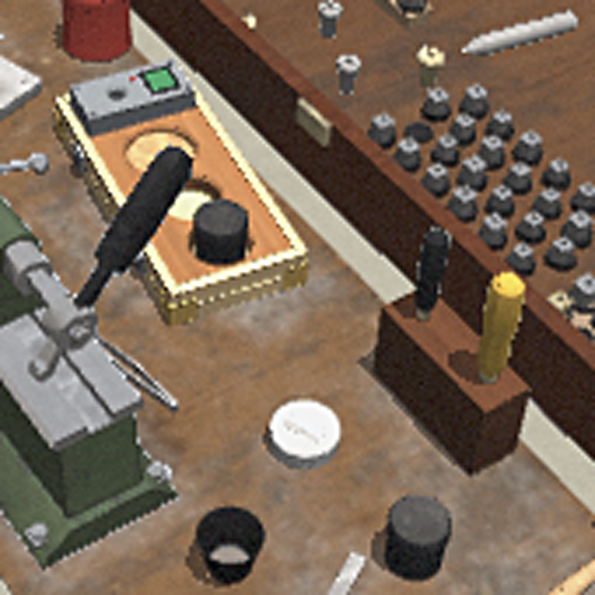

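The crop shows the case with the logger at its far (+y) end, with the hole at (118,94). Next come the tin bore (155,152), the pot bore (190,203) and the fixed pot (220,232). The yellow driver's top is at (508,287). The lever's black handle hides part of the bores.

Run:
```python
import pickle;from h import *
for n,cb,sb in (("scene",(268,140,352,225),(360,190,420,270)),("side",(305,165,375,240),(365,180,415,297))):
    c=pickle.load(open(n+"0.pkl","rb"));X=cloud(c);ok=c["z_map"]>0
    hsv=cv2.cvtColor(c["frame"],cv2.COLOR_BGR2HSV)
    def comp(b,z0,z1,xmax):
        m=np.zeros((400,640),np.uint8);s=(slice(b[1],b[3]),slice(b[0],b[2]))
        m[s]=((X[s][...,2]>z0)&(X[s][...,2]<z1)&(X[s][...,0]<xmax)&(X[s][...,0]>.44)&ok[s])
        l=cv2.connectedComponentsWithStats(m,connectivity=4);i=1+l[2][1:,4].argmax();return l[1]==i
    m=comp(cb,.029,.038,.62);P=X[m];r=cv2.minAreaRect((P[:,:2]*1000).astype(np.float32));print(n,"case",m.sum(),r)
    m=comp(cb,.047,.056,.62);P=X[m];r=cv2.minAreaRect((P[:,:2]*1000).astype(np.float32));print(n,"logger",m.sum(),r, P[:,2].mean())
    m=comp(sb,.065,.074,.62);P=X[m];r=cv2.minAreaRect((P[:,:2]*1000).astype(np.float32));print(n,"stand",m.sum(),r)
c=pickle.load(open("scene0.pkl","rb"))
f=lambda p:[260+p[0]/3.5,130+p[1]/3.5]
for k,p,z in (("hole",(118,94),.052),("fixedpot",(221,213),.060),("corner",(305,250),.035),("corner",(172,292),.035),("driver top",(510,283),.164),("blk top",(434,233),.149)): print(k,plane(c,f(p),z).round(4))
```

```text
scene case 1340 ((529.1688232421875, -45.2164306640625), (241.00926208496094, 114.43012237548828), 80.61631774902344)
scene logger 358 ((543.4116821289062, 43.99666976928711), (48.47832489013672, 94.49386596679688), 82.88141632080078) 0.05173435867372919
scene stand 542 ((573.567626953125, -322.2416687011719), (42.66547775268555, 114.47148895263672), 0.07999005168676376)
side case 1432 ((530.8397216796875, -47.01518249511719), (238.71212768554688, 112.0848617553711), 80.75596618652344)
side logger 277 ((545.3007202148438, 42.62611389160156), (50.42231369018555, 91.67255401611328), 81.0571060180664) 0.0509932758934569
side stand 631 ((575.6201171875, -325.5741271972656), (112.76837158203125, 41.11489486694336), 89.61348724365234)
hole [[0.5306 0.0426 0.052 ]]
fixedpot [[ 0.5192 -0.1226  0.06  ]]
corner [[ 0.565  -0.1683  0.035 ]]
corner [[ 0.4579 -0.1508  0.035 ]]
driver top [[ 0.5757 -0.3594  0.164 ]]
blk top [[ 0.5745 -0.2881  0.149 ]]
```

Emit:
jog_arm(
  series=[
    [[0,0,-22,0,0,0.149,85],[0,0,-22,0,0,0.149,85],[0,0,-22,0,0,0.149,85],[0,0,-22,0,0,0.149,85],[0,0,-22,0,0,0.149,85],[0,0,-22,0,0,0.149,85],[0,0,-22,0,0,0.149,85],[0,0,-22,0,0,0.149,85],[0,0,-22,0,0,0.149,85],[0,0,0,0,0,0,85]],
  ],
)

```text
time_s: 1.1
eef_pos: [0.2201, 0.5323, 0.4092]
eef_rot: [-0.001, 0.763, 0.647, 0.003]
wrist_force: [-0.1, 0.4, -0.3]
opening: 0.991
grasp_force: 0.0
```

Emit:
jog_arm(
  series=[
    [[-36,25,0,0,0,0,85],[-36,25,0,0,0,0,85],[-36,25,0,0,0,0,85],[-36,25,0,0,0,0,85],[-36,25,0,0,0,0,85],[-36,25,0,0,0,0,85],[-36,25,0,0,0,0,85],[-36,25,0,0,0,0,85],[-36,25,0,0,0,0,85],[-36,25,0,0,0,0,85]],
  ],
)

```text
time_s: 2.1
eef_pos: [0.4082, 0.1341, 0.4045]
eef_rot: [-0.0, 0.761, 0.649, -0.001]
wrist_force: [0.8, 0.2, 0.2]
opening: 0.996
grasp_force: 0.0
```

Emit:
jog_arm(
  series=[
    [[-36,25,10,0,0,0,85],[-36,25,10,0,0,0,85],[-36,25,10,0,0,0,85],[-36,25,10,0,0,0,85],[-36,25,10,0,0,0,85],[0,0,10,0,0,0,85],[0,0,10,0,0,0,85],[0,0,10,0,0,0,85],[0,0,10,0,0,0,85],[0,0,0,0,0,0,85]],
  ],
)

```text
time_s: 3.1
eef_pos: [0.5016, -0.0606, 0.3143]
eef_rot: [-0.001, 0.761, 0.648, -0.001]
wrist_force: [0.5, -0.6, 0.3]
opening: 0.997
grasp_force: 0.0
```

Run:
```python
from bench import ctrl
import pickle;from h import *
c=ctrl.camera("wrist");pickle.dump(c,open("w1.pkl","wb"));save("w1",c["frame"]);o=ctrl.get_obs();print(o["eef_pos"],o["eef_rot"],c["xyz"],c["rotation"],c["fx"])
```

```text
[ 0.50202734 -0.06085871  0.31536077] [-4.01734528e-04  7.61386256e-01  6.48298365e-01 -1.96278434e-04] [0.51505952 0.01689366 0.48164725] [ 0.15551238  0.98457571 -0.07895811 -0.01386316] 290.0530664651029
```

View pics/w1.png

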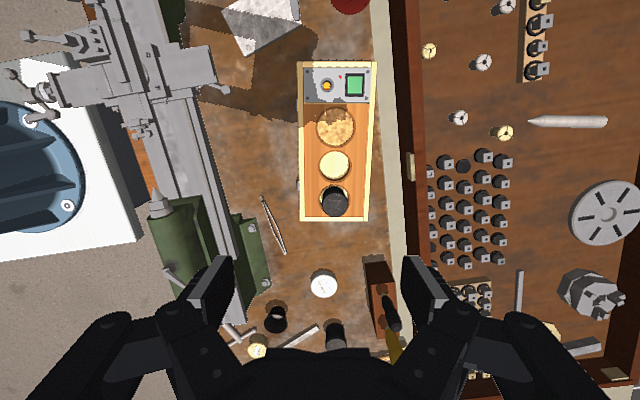

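The wrist view shows the hole and orange button at (327,86), the tin bore at (335,127), the pot bore at (334,165) and the fixed pot at (334,200). The loose tin is at (323,285), and the loose pot at (336,333) is partly hidden.

Run:
```python
import pickle;from h import *
c=pickle.load(open("w1.pkl","rb"));f=c["frame"];hsv=cv2.cvtColor(f,cv2.COLOR_BGR2HSV);X=cloud(c);ok=c["z_map"]>0
def big(m,b):
    k=np.zeros((400,640),np.uint8);k[b[1]:b[3],b[0]:b[2]]=m[b[1]:b[3],b[0]:b[2]]
    cs,_=cv2.findContours(k,cv2.RETR_EXTERNAL,cv2.CHAIN_APPROX_NONE);return max(cs,key=cv2.contourArea)
def cz(name,ct,z):
    P=plane(c,ct.reshape(-1,2),z);print(name,[np.round(a,4) for a in circ(P)],np.round(cv2.minEnclosingCircle((P[:,:2]*1000).astype(np.float32)),1) if 0 else "")
z=X[...,2]
b=(295,55,385,225)
ct=big(((z>.029)&(z<.075)&ok),b);P=plane(c,ct.reshape(-1,2),.035);print("case",cv2.minAreaRect((P[:,:2]*1000).astype(np.float32)))
ct=big(((z>.047)&(z<.056)&ok),(300,62,380,110));P=plane(c,ct.reshape(-1,2),.052);print("logger",cv2.minAreaRect((P[:,:2]*1000).astype(np.float32)))
# bores: not board orange
print(hsv[150:215:12,308],hsv[127,335],hsv[165,334],hsv[285,323])
H,S,V=cv2.split(hsv)
ct=big((S<60)&(V>150),(305,265,342,303));cz("tin",ct,.018)
ct=big(z<.031,(312,104,358,148));cz("tinbore(depth<31)",ct,.032)
ct=big(z<.031,(312,147,356,186));cz("potbore",ct,.032)
ct=big(z>.055,(312,180,356,222));cz("fixedpot",ct,.060)
g=f[70:100,312:342];o=(H>8)&(H<25)&(S>120);ct=big(o,(318,76,338,96));cz("button",ct,.034)
print(V[78:96,318:338])
```

```text
case ((530.4467163085938, -43.634979248046875), (238.7321319580078, 114.03903198242188), 80.7833023071289)
logger ((545.7986450195312, 42.909095764160156), (43.48456573486328, 91.7999496459961), 80.78599548339844)
[[ 14 160 228]
 [ 14 163 225]
 [ 13 163 225]
 [ 13 162 225]
 [ 13 161 223]
 [ 14 163 224]] [ 15 136 227] [ 30  58 250] [120   2 253]
tin [array([ 0.4749, -0.2955]), np.float64(0.0239)] 
tinbore(depth<31) [array([ 0.5362, -0.0146]), np.float64(0.0266)] 
potbore [array([ 0.5266, -0.0727]), np.float64(0.0226)] 
fixedpot [array([ 0.5179, -0.1252]), np.float64(0.0201)] 
button [array([0.5315, 0.0448]), np.float64(0.005)] 
[[209 210 211 212 212 194 172 152 150 149 150 155 181 214 213 210 209 208
  209 211]
 [210 209 213 211 182 151 150 150 153 154 150 144 147 171 209 214 208 211
  210 210]
 [209 211 213 196 148 149 148 110  88  83 104 137 146 144 177 219 213 211
  210 211]
 [210 213 208 163 146 140  86  60  58  54  55  78 119 146 150 193 215 211
  211 211]
 [211 213 191 145 141  89 100 238 255 255 198  37  65 115 142 163 218 210
  210 210]
 [212 210 181 139 118 119 251 255 255 25
[... 365 characters left out ...]
 220 213
  210 210]
 [213 213 208 163 134 131 213 240 233 235 237 186 126 134 144 198 218 211
  211 210]
 [212 212 214 198 124 130 122 163 193 169 151 119 136 135 170 216 212 211
  211 209]
 [213 214 215 213 176 136 137 136 142 133 135 136 138 173 215 215 213 211
  211 211]
 [215 212 213 214 208 179 145 134 132 110  89 122 179 214 215 212 210 211
  211 210]
 [215 212 213 213 215 212 205 186 188 186 187 208 213 215 213 211 210 211
  210 210]
 [217 211 212 211 214 213 215 212 215 212 214 216 213 211 211 210 211 210
  210 210]
 [221 213 211 211 213 212 213 213 212 214 212 211 211 212 211 212 211 211
  212 213]
 [223 213 213 212 212 212 212 211 212 211 212 212 212 212 213 210 213 213
  211 213]]
```

Run:
```python
from bench import ctrl
import pickle;from h import *
o=ctrl.get_obs();print(np.round(o["q"],4),o["eef_pos"],o["time_s"])
t=o["eef_pos"];u=t[:2]/np.hypot(*t[:2]);n=np.array([-u[1],u[0]])
for s in ("side","scene"):
    a=pickle.load(open(s+"0.pkl","rb"));X=cloud(a);m=(a["z_map"]>0)
    # lever points before move
    L=X[m&(X[...,0]>.32)&(X[...,0]<.45)&(X[...,1]>-.33)&(X[...,1]<-.15)&(X[...,2]>.12)&(X[...,2]<.4)]
    for z in np.arange(.12,.30,.02):
        q=L[(L[:,2]>z)&(L[:,2]<z+.02)]
        if len(q): print(s,"lever z",round(z,2),q.min(0).round(3),q.max(0).round(3),len(q))
    c=ctrl.camera(s);save(s+"1",c["frame"]);X=cloud(c);P=X[(c["z_map"]>0)]
    r=P[:,:2]@u;w=P[:,:2]@n
    P=np.c_[r,w,P[:,2]];P=P[(abs(P[:,1])<.13)&(P[:,2]>.29)&(P[:,0]>.05)&(P[:,0]<.75)]
    for x in np.arange(.1,.66,.04):
        q=P[(P[:,0]>x)&(P[:,0]<x+.04)]
        if len(q): print(s,"arm r",round(x-np.hypot(*t[:2]),3),"z-tcp",(q[:,2].min()-t[2]).round(3),(q[:,2].max()-t[2]).round(3),"w",q[:,1].min().round(3),q[:,1].max().round(3))
```

```text
[-0.3558 -0.048   1.6342  0.      1.5562 -0.1957] [ 0.50202734 -0.06085871  0.31536077] 3.15
side lever z 0.12 [ 0.323 -0.182  0.12 ] [ 0.348 -0.164  0.14 ] 58
side lever z 0.14 [ 0.322 -0.258  0.14 ] [ 0.347 -0.15   0.16 ] 48
side lever z 0.16 [ 0.32  -0.264  0.16 ] [ 0.341 -0.153  0.18 ] 151
side lever z 0.18 [ 0.32  -0.258  0.18 ] [ 0.348 -0.15   0.2  ] 220
side lever z 0.2 [ 0.341 -0.259  0.2  ] [ 0.371 -0.154  0.22 ] 146
side lever z 0.22 [ 0.348 -0.26   0.22 ] [ 0.386 -0.24   0.24 ] 182
side lever z 0.24 [ 0.36  -0.261  0.24 ] [ 0.406 -0.244  0.26 ] 203
side lever z 0.26 [ 0.376 -0.262  0.26 ] [ 0.406 -0.242  0.277] 156
side arm r -0.086 z-tcp 0.037 0.14 w -0.013 0.015
side arm r -0.046 z-tcp 0.037 0.154 w -0.037 0.014
side arm r -0.006 z-tcp 0.091 0.154 w -0.039 0.011
side arm r 0.034 z-tcp 0.038 0.154 w -0.021 0.011
scene lever z 0.12 [ 0.32  -0.179  0.121] [ 0.334 -0.175  0.136] 25
scene lever z 0.14 [ 0.321 -0.181  0.143] [ 0.321 -0.181  0.143] 1
scene lever z 0.16 [ 0.32  -0.263  0.16 ] [ 0.339 -0.164  0.18 ] 76
scene lever z 0.18 [ 0.32  -0.261  0.18 ] [ 0.346 -0.151  0.2  ] 203
scene lever z 0.2 [ 0.337 -0.257  0.2  ] [ 0.371 -0.151  0.22 ] 105
scene lever z 0.22 [ 0.346 -0.259  0.22 ] [ 0.385 -0.154  0.24 ] 128
scene lever z 0.24 [ 0.358 -0.26   0.24 ] [ 0.394 -0.239  0.26 ] 147
scene lever z 0.26 [ 0.374 -0.258  0.26 ] [ 0.404 -0.237  0.28 ] 141
scene arm r -0.086 z-tcp 0.037 0.143 w -0.012 0.018
scene arm r -0.046 z-tcp 0.04 0.238 w -0.041 0.026
scene arm r -0.006 z-tcp 0.096 0.235 w -0.041 -0.006
scene arm r 0.034 z-tcp 0.038 0.143 w -0.018 0.013
```

View pics/side1.png

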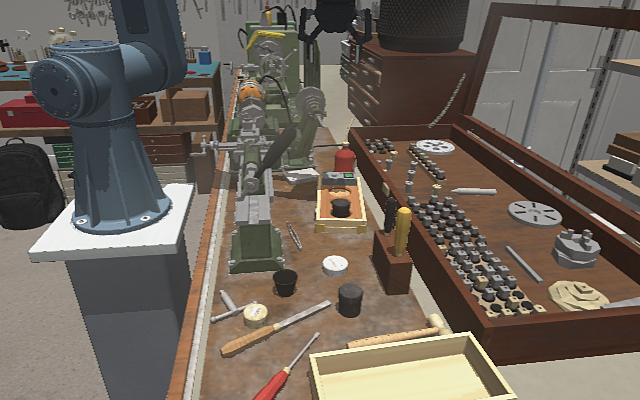

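The side view shows the open gripper at the top, (335,25), above the case. The lever handle is at (275,150), and the forearm is out of view.

Run:
```python
from bench import ctrl
import pickle;from h import *
c=ctrl.camera("scene");pickle.dump(c,open("scene1.pkl","wb"))
o=ctrl.get_obs();t=o["eef_pos"];q0=o["q"][0];u=np.array([np.cos(q0),np.sin(q0)]);n=np.array([-u[1],u[0]])
a=pickle.load(open("scene0.pkl","rb"));X=cloud(c);m=(c["z_map"]>0)&((a["z_map"]-c["z_map"]>.03)|(a["z_map"]==0))
P=X[m];P=np.c_[P[:,:2]@u,P[:,:2]@n,P[:,2]];print("tcp",t[:2]@u,t[:2]@n,t[2])
for x in np.arange(-.15,.62,.04):
    q=P[(P[:,0]>x)&(P[:,0]<x+.04)&(P[:,2]>.2)&(abs(P[:,1])<.35)]
    if len(q)>5: print("r %.2f"%x,len(q),np.percentile(q,[1,99],axis=0).round(3).tolist())
save("scene1",c["frame"])
s=pickle.load(open("side0.pkl","rb"));S=cloud(s);
q0=.973;u=np.array([np.cos(q0),np.sin(q0)]);n=np.array([-u[1],u[0]])
for uv in ((125,85),(80,140),(60,50),(20,30)):
    p=S[uv[1],uv[0]];print(uv,p.round(3),p[:2]@u,p[:2]@n)
```

```text
tcp 0.49271026420474257 0.11779531375300792 0.31672370108418585
r -0.11 111 [[-0.091, 0.19, 0.362], [-0.07, 0.238, 0.525]]
r -0.07 2721 [[-0.069, -0.107, 0.28], [-0.03, 0.195, 0.546]]
r -0.03 3679 [[-0.029, -0.108, 0.263], [0.01, 0.193, 0.543]]
r 0.01 3828 [[0.01, -0.108, 0.269], [0.05, 0.195, 0.539]]
r 0.05 2063 [[0.05, -0.103, 0.291], [0.065, 0.279, 0.525]]
r 0.41 554 [[0.418, 0.091, 0.357], [0.45, 0.122, 0.458]]
r 0.45 1370 [[0.451, 0.079, 0.405], [0.489, 0.126, 0.55]]
r 0.49 925 [[0.49, 0.078, 0.414], [0.529, 0.117, 0.55]]
r 0.53 497 [[0.53, 0.112, 0.357], [0.564, 0.141, 0.458]]
(125, 85) [ 0.083 -0.069  0.315] -0.010241924958121311 -0.10766913833117792
(80, 140) [-0.032 -0.058  0.202] -0.06570632199428791 -0.005978543641871906
(60, 50) [-0.027 -0.054  0.38 ] -0.05994729666597124 -0.008121564319126817
(20, 30) [-0.162  0.097  0.403] -0.0106597551321881 0.18875955968408378
```

View pics/scene1.png

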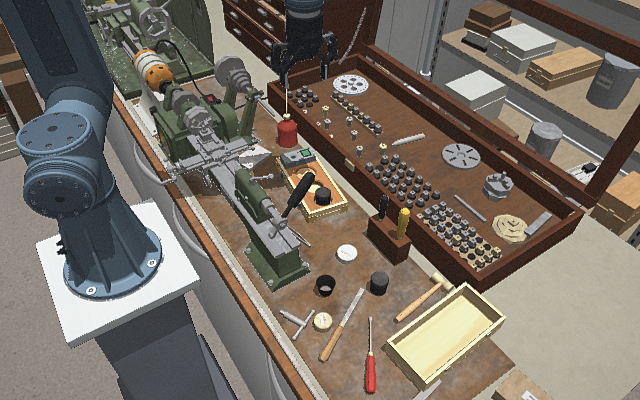

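The arm in the scene view is well clear; the lever tip is near (310,178). By my kinematic fit the wrist centre sits about 0.36 m above the TCP, so the forearm clears the lever.

Emit:
jog_arm(
  series=[
    [[-35,3.3,0,0,0,0,70],[-35,3.3,0,0,0,0,70],[-35,3.3,0,0,0,0,70],[-35,3.3,0,0,0,0,70],[-35,3.3,0,0,0,0,70],[-35,3.3,0,0,0,0,70],[-35,3.3,0,0,0,0,70],[-35,3.3,0,0,0,0,70],[-35,3.3,0,0,0,0,70],[-35,3.3,0,0,0,0,70]],
  ],
)

```text
time_s: 4.3
eef_pos: [0.4787, -0.4143, 0.3167]
eef_rot: [0.001, 0.762, 0.648, -0.0]
wrist_force: [1.1, 0.3, -0.1]
opening: 0.821
grasp_force: 0.0
```

Emit:
jog_arm(
  series=[
    [[0,0,0,0,0,0,70],[0,0,25,0,0,0,70],[0,0,35,0,0,0,70],[0,0,35,0,0,0,70],[0,0,35,0,0,0,70],[0,0,35,0,0,0,70],[0,0,25,0,0,0,70],[0,0,10,0,0,0,70],[0,0,0,0,0,0,70],[0,0,0,0,0,0,70]],
  ],
)

```text
time_s: 5.3
eef_pos: [0.4795, -0.4133, 0.1176]
eef_rot: [0.001, 0.762, 0.648, -0.0]
wrist_force: [0.0, -0.9, 0.5]
opening: 0.82
grasp_force: 0.0
```

Run:
```python
from bench import ctrl
import pickle;from h import *
c=ctrl.camera("side");pickle.dump(c,open("s2.pkl","wb"));w=ctrl.camera("wrist");pickle.dump(w,open("w2.pkl","wb"));
X=cloud(w);z=X[...,2];o=ctrl.get_obs();print(o["eef_pos"],o["eef_rot"])
a=c["frame"][220:400,220:460];b=w["frame"]
save("mix2",np.hstack([cv2.resize(a,(400,300)),cv2.resize(b,(400,300))]))
```

```text
[ 0.47970602 -0.41374658  0.11820679] [ 1.83896203e-03  7.61927635e-01  6.47659550e-01 -6.34176981e-05]
```

View pics/mix2.png

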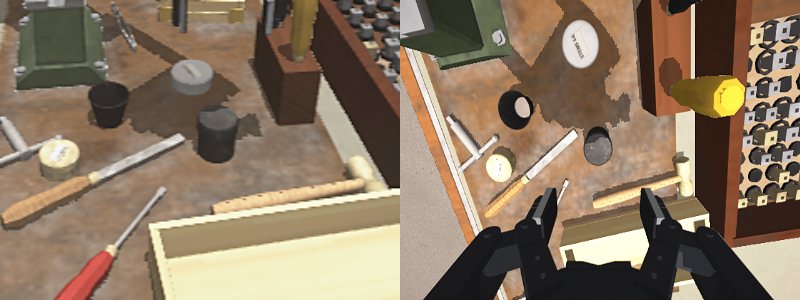

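The left half shows the pot clear of the chisel tip. In the right half, from the wrist, the pot at (597,146) lies midway between the fingertips at (545,205) and (652,205).

Run:
```python
import pickle;from h import *
for n in ("w2","s2"):
    c=pickle.load(open(n+".pkl","rb"));X=cloud(c);z=X[...,2]
    for nm,p,zz,r in (("pot",(.479,-.412),.044,.035),("tin",(.475,-.2955),.018,.04)):
        m=(np.hypot(X[...,0]-p[0],X[...,1]-p[1])<r)&(abs(z-zz)<.005)&(c["z_map"]>0)
        k=cv2.findContours(m.astype(np.uint8),cv2.RETR_EXTERNAL,cv2.CHAIN_APPROX_NONE)[0];k=max(k,key=len).reshape(-1,2)
        print(n,nm,m.sum(),X[m].mean(0).round(4),[np.round(a,4) for a in circ(plane(c,k,zz))])
```

```text
w2 pot 1673 [ 0.4804 -0.4094  0.0451] [array([ 0.4803, -0.4101]), np.float64(0.0202)]
w2 tin 2991 [ 0.4758 -0.2944  0.0189] [array([ 0.4757, -0.2948]), np.float64(0.0242)]
s2 pot 338 [ 0.4794 -0.4135  0.043 ] [array([ 0.4792, -0.4142]), np.float64(0.0205)]
s2 tin 327 [ 0.4747 -0.2978  0.0167] [array([ 0.4746, -0.2991]), np.float64(0.0246)]
```

Emit:
jog_arm(
  series=[
    [[3,0,20,0,0,0,70],[0,0,25,0,0,0,70],[0,0,25,0,0,0,70],[0,0,16,0,0,0,70],[0,0,8,0,0,0,70],[0,0,0,0,0,0,70],[0,0,0,0,0,0,34],[0,0,0,0,0,0,34],[0,0,0,0,0,0,34],[0,0,0,0,0,0,34]],
  ],
)

```text
time_s: 6.4
eef_pos: [0.4795, -0.4101, 0.0227]
eef_rot: [0.001, 0.762, 0.648, -0.0]
wrist_force: [-0.0, 0.1, -0.5]
opening: 0.401
grasp_force: 0.0
```

Run:
```python
from bench import ctrl
import pickle;from h import *
o=ctrl.get_obs();print(o["opening"],o["grasp_force"],o["eef_pos"])
c=ctrl.camera("side");w=ctrl.camera("wrist");s=ctrl.camera("scene")
save("mix3",np.hstack([cv2.resize(c["frame"][250:350,290:410],(400,333)),cv2.resize(w["frame"][150:400,180:480],(400,333))]))
```

```text
0.40110396703998824 0.0 [ 0.47948217 -0.410128    0.02265399]
```

View pics/mix3.png

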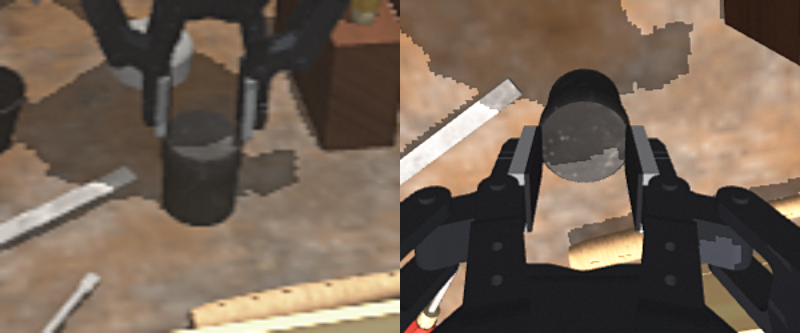

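The left half shows the pads on either side of the pot. From the wrist, the pot at (584,140) lies between them with little gap, so they have not squeezed it yet. I'll close further.

Emit:
jog_arm(
  series=[
    [[0,0,0,0,0,0,28],[0,0,0,0,0,0,22],[0,0,0,0,0,0,16],[0,0,0,0,0,0,10],[0,0,0,0,0,0,10],[0,0,0,0,0,0,10],[0,0,0,0,0,0,10],[0,0,0,0,0,0,10],[0,0,0,0,0,0,10],[0,0,0,0,0,0,10]],
  ],
)

```text
time_s: 7.55
eef_pos: [0.4791, -0.4097, 0.0219]
eef_rot: [-0.0, 0.762, 0.648, 0.0]
wrist_force: [-0.1, -0.5, 0.4]
opening: 0.115
grasp_force: 0.0
```

Run:
```python
from bench import ctrl
import pickle;from h import *
o=ctrl.get_obs();print(o["opening"],o["grasp_force"],o["eef_pos"],o["wrist_force"])
def at(c,s):
    X=cloud(c);z=X[...,2];g=cv2.cvtColor(c["frame"],cv2.COLOR_BGR2HSV)[...,2]
    print(s,"pads etc:")
    for lo,hi in ((.01,.02),(.02,.03),(.03,.04),(.04,.048),(.048,.06),(.06,.08)):
        m=(abs(X[...,0]-.479)<.07)&(abs(X[...,1]+.41)<.06)&(z>lo)&(z<hi)&(c["z_map"]>0)
        if m.sum(): print(lo,m.sum(),"min",X[m].min(0).round(3),"max",X[m].max(0).round(3),"val",g[m].mean().round())
for s in ("side","wrist"):
    c=ctrl.camera(s);pickle.dump(c,open(s[0]+"3.pkl","wb"));at(c,s)
```

```text
0.11535996069892011 0.0 [ 0.47913906 -0.40973739  0.02187811] [-0.13198552 -0.48858616  0.37298632]
side pads etc:
0.01 109 min [ 0.461 -0.431  0.01 ] max [ 0.498 -0.41   0.02 ] val 50.0
0.02 91 min [ 0.461 -0.43   0.02 ] max [ 0.497 -0.41   0.03 ] val 49.0
0.03 106 min [ 0.46  -0.432  0.03 ] max [ 0.498 -0.412  0.04 ] val 52.0
0.04 231 min [ 0.46  -0.431  0.04 ] max [ 0.5   -0.392  0.047] val 73.0
0.048 88 min [ 0.461 -0.423  0.048] max [ 0.497 -0.412  0.06 ] val 71.0
0.06 188 min [ 0.46  -0.424  0.06 ] max [ 0.497 -0.4    0.08 ] val 66.0
wrist pads etc:
0.01 761 min [ 0.409 -0.419  0.01 ] max [ 0.499 -0.39   0.02 ] val 160.0
0.02 209 min [ 0.466 -0.404  0.02 ] max [ 0.498 -0.391  0.029] val 28.0
0.03 298 min [ 0.462 -0.409  0.031] max [ 0.501 -0.39   0.04 ] val 34.0
0.04 2177 min [ 0.461 -0.43   0.04 ] max [ 0.501 -0.39   0.048] val 74.0
0.048 460 min [ 0.463 -0.422  0.049] max [ 0.499 -0.397  0.06 ] val 61.0
0.06 1281 min [ 0.462 -0.422  0.06 ] max [ 0.499 -0.397  0.08 ] val 62.0
```

Run:
```python
import pickle;from h import *
c=pickle.load(open("s3.pkl","rb"));w=pickle.load(open("w3.pkl","rb"))
for c_ in (c,w):
    X=cloud(c_)
    for lo in np.arange(.042,.066,.002):
        m=(abs(X[...,0]-.479)<.05)&(abs(X[...,1]+.41)<.05)&(X[...,2]>lo)&(X[...,2]<lo+.002);
        if m.sum(): print(lo.round(3),m.sum(),X[m].min(0).round(3)[:2],X[m].max(0).round(3)[:2])
save("mix4",np.hstack([cv2.resize(c["frame"][250:350,290:410],(400,333)),cv2.resize(w["frame"][150:400,180:480],(400,333))]))
```

```text
0.042 150 [ 0.46  -0.431] [ 0.5   -0.392]
0.044 40 [ 0.463 -0.429] [ 0.497 -0.394]
0.046 3 [ 0.469 -0.42 ] [ 0.483 -0.419]
0.048 9 [ 0.467 -0.422] [ 0.488 -0.418]
0.05 12 [ 0.465 -0.423] [ 0.493 -0.414]
0.052 17 [ 0.461 -0.423] [ 0.494 -0.413]
0.054 15 [ 0.463 -0.423] [ 0.497 -0.413]
0.056 20 [ 0.461 -0.423] [ 0.495 -0.413]
0.058 15 [ 0.461 -0.423] [ 0.496 -0.412]
0.06 23 [ 0.461 -0.423] [ 0.496 -0.412]
0.062 14 [ 0.464 -0.423] [ 0.494 -0.409]
0.064 20 [ 0.461 -0.423] [ 0.496 -0.408]
0.042 185 [ 0.461 -0.428] [ 0.501 -0.39 ]
0.044 1692 [ 0.461 -0.43 ] [ 0.5   -0.391]
0.046 222 [ 0.463 -0.429] [ 0.499 -0.391]
0.048 12 [ 0.471 -0.402] [ 0.493 -0.398]
0.05 50 [ 0.47  -0.406] [ 0.493 -0.397]
0.052 70 [ 0.464 -0.412] [ 0.496 -0.397]
0.054 103 [ 0.464 -0.416] [ 0.498 -0.397]
0.056 119 [ 0.463 -0.422] [ 0.498 -0.397]
0.058 106 [ 0.463 -0.421] [ 0.499 -0.397]
0.06 101 [ 0.463 -0.407] [ 0.499 -0.397]
0.062 122 [ 0.463 -0.407] [ 0.499 -0.397]
0.064 102 [ 0.463 -0.407] [ 0.499 -0.397]
```

View pics/mix4.png

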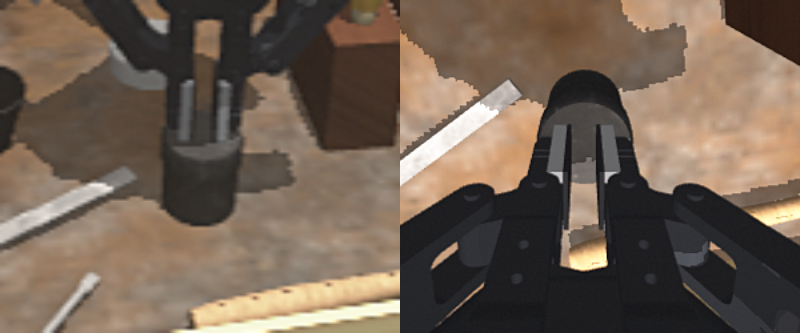

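The view shows the closed fingertips about 4 mm above the pot's lid, so the real finger ends lie about 27 mm above the reported TCP. I'll allow for that: open, go down 26 mm, and close.

Emit:
jog_arm(
  series=[
    [[0,0,0,0,0,0,70],[0,0,0,0,0,0,70],[0,0,0,0,0,0,70],[0,0,0,0,0,0,70],[0,0,10,0,0,0,70],[0,0,10,0,0,0,70],[0,0,6,0,0,0,70],[0,0,0,0,0,0,70],[0,0,0,0,0,0,25],[0,0,0,0,0,0,25]],
  ],
)

```text
time_s: 8.65
eef_pos: [0.4793, -0.41, -0.0039]
eef_rot: [0.0, 0.762, 0.648, -0.0]
wrist_force: [0.4, 0.0, 0.3]
opening: 0.493
grasp_force: 0.0
```

Emit:
jog_arm(
  series=[
    [[0,0,0,0,0,0,25],[0,0,0,0,0,0,25],[0,0,0,0,0,0,25],[0,0,0,0,0,0,25],[0,0,0,0,0,0,25],[0,0,-2,0,0,0,25],[0,0,-10,0,0,0,25],[0,0,-10,0,0,0,25],[0,0,-10,0,0,0,25],[0,0,0,0,0,0,25]],
  ],
)

```text
time_s: 9.65
eef_pos: [0.4802, -0.411, 0.0303]
eef_rot: [0.002, 0.762, 0.648, -0.0]
wrist_force: [0.7, 0.5, -1.2]
opening: 0.461
grasp_force: 60.4
```

Emit:
jog_arm(
  series=[
    [[0,0,-40,0,0,0,25],[0,0,-45,0,0,0,25],[0,0,-45,0,0,0,25],[0,0,-45,0,0,0,25],[0,0,-45,0,0,0,25],[0,0,-40,0,0,0,25],[34,-0.8,0,0,0,0,25],[34,-0.8,0,0,0,0,25],[34,-0.8,0,0,0,0,25],[34,-0.8,0,0,0,0,25]],
  ],
)

```text
time_s: 10.65
eef_pos: [0.4977, -0.2737, 0.2879]
eef_rot: [0.0, 0.762, 0.647, 0.0]
wrist_force: [1.1, 0.5, -1.4]
opening: 0.464
grasp_force: 60.6
```

Emit:
jog_arm(
  series=[
    [[34,-0.8,0,0,0,0,25],[34,-0.8,0,0,0,0,25],[34,-0.8,0,0,0,0,25],[34,-0.8,0,0,0,0,25],[34,-0.8,0,0,0,0,25],[34,-0.8,0,0,0,0,25],[0,0,30,0,0,0,25],[0,0,45,0,0,0,25],[0,0,45,0,0,0,25],[0,0,30,0,0,0,25]],
  ],
)

```text
time_s: 11.65
eef_pos: [0.5243, -0.072, 0.1348]
eef_rot: [-0.001, 0.762, 0.648, -0.001]
wrist_force: [-0.3, 0.2, -1.1]
opening: 0.461
grasp_force: 60.6
```

```bash
cat >> h.py <<'E'
def top(c,p,zz,r,dz=.004,nm=""):
    X=cloud(c);m=(np.hypot(X[...,0]-p[0],X[...,1]-p[1])<r)&(abs(X[...,2]-zz)<dz)&(c["z_map"]>0)
    k=cv2.findContours(m.astype(np.uint8),cv2.RETR_EXTERNAL,cv2.CHAIN_APPROX_NONE)[0]
    if not k: print(nm,"none");return
    k=max(k,key=len).reshape(-1,2);print(nm,m.sum(),X[m].mean(0).round(4),X[m].min(0).round(4),X[m].max(0).round(4),"circ",[np.round(a,4) for a in circ(plane(c,k,X[m][:,2].mean()))])
def bore(c,p,r,nm=""):
    X=cloud(c);m=(np.hypot(X[...,0]-p[0],X[...,1]-p[1])<r)&(X[...,2]<.031)&(c["z_map"]>0)
    k=cv2.findContours(m.astype(np.uint8),cv2.RETR_EXTERNAL,cv2.CHAIN_APPROX_NONE)[0]
    k=max(k,key=len).reshape(-1,2);print(nm,m.sum(),"circ",[np.round(a,4) for a in circ(plane(c,k,.032))])
E
python3 - <<'E'
from bench import ctrl
import pickle;from h import *
o=ctrl.get_obs();t=o["eef_pos"];print(t,o["grasp_force"],o["opening"],np.round(o["wrist_force"],1))
for s in ("wrist","side"):
    c=ctrl.camera(s);pickle.dump(c,open(s[0]+"4.pkl","wb"))
    top(c,t,t[2]+.048,.03,.006,s+" pot in hand");bore(c,(.5362,-.0146),.034,"tinbore");
    top(c,(.5179,-.1252),.06,.03,.004,"fixedpot")
E
```

```text
[ 0.5243083  -0.07199595  0.13477402] 60.63874840736389 0.4608908348597069 [-0.3  0.2 -1.1]
wrist pot in hand 5936 [ 0.5253 -0.0694  0.1833] [ 0.4965 -0.0919  0.1768] [ 0.5543 -0.0518  0.1888] circ [array([ 0.5251, -0.0698]), np.float64(0.0231)]
tinbore 2903 circ [array([ 0.5361, -0.0144]), np.float64(0.0268)]
fixedpot none
side pot in hand 106 [ 0.523  -0.0765  0.1797] [ 0.4948 -0.0905  0.1768] [ 0.5522 -0.0542  0.1884] circ [array([ 0.5245, -0.0721]), np.float64(0.0222)]
tinbore 164 circ [array([ 0.5356, -0.015 ]), np.float64(0.0249)]
fixedpot 133 [ 0.5175 -0.1292  0.0587] [ 0.4982 -0.147   0.0561] [ 0.537  -0.1071  0.0608] circ [array([ 0.5177, -0.1291]), np.float64(0.0202)]
```

Emit:
jog_arm(
  series=[
    [[-0.3,1.7,20,0,0,0,25],[0,0,30,0,0,0,25],[0,0,25,0,0,0,25],[0,0,15,0,0,0,25],[0,0,8,0,0,0,25],[0,0,6,0,0,0,25],[0,0,5,0,0,0,25],[0,0,5,0,0,0,25],[0,0,4,0,0,0,25],[0,0,0,0,0,0,25]],
  ],
)

```text
time_s: 12.75
eef_pos: [0.5275, -0.0734, 0.0196]
eef_rot: [-0.0, 0.762, 0.648, -0.0]
wrist_force: [-0.6, -0.6, -0.3]
opening: 0.46
grasp_force: 60.8
```

Emit:
jog_arm(
  series=[
    [[0,0,3,0,0,0,25],[0,0,2,0,0,0,25],[0,0,1,0,0,0,25],[0,0,0,0,0,0,25],[0,0,0,0,0,0,25],[0,0,0,0,0,0,25],[0,0,0,0,0,0,25],[0,0,0,0,0,0,25],[0,0,0,0,0,0,25],[0,0,0,0,0,0,25]],
  ],
)

```text
time_s: 13.75
eef_pos: [0.5277, -0.0735, 0.0139]
eef_rot: [-0.0, 0.762, 0.648, -0.0]
wrist_force: [0.1, -0.2, -0.4]
opening: 0.458
grasp_force: 60.8
```

Emit:
jog_arm(
  series=[
    [[0,0,1,0,0,0,25],[0,0,0.5,0,0,0,25],[0,0,0,0,0,0,25],[0,0,0,0,0,0,45],[0,0,0,0,0,0,55],[0,0,0,0,0,0,65],[0,0,0,0,0,0,65],[0,0,0,0,0,0,65],[0,0,-20,0,0,0,65],[0,0,-30,0,0,0,65]],
  ],
)

```text
time_s: 14.75
eef_pos: [0.5258, -0.0728, 0.0611]
eef_rot: [-0.002, 0.762, 0.648, -0.001]
wrist_force: [-0.1, 0.3, 0.8]
opening: 0.759
grasp_force: 0.0
```

Emit:
jog_arm(
  series=[
    [[0,0,-45,0,0,0,65],[0,0,-45,0,0,0,65],[0,0,-45,0,0,0,65],[0,0,-45,0,0,0,65],[0,0,0,0,0,0,65],[0,0,0,0,0,0,65],[0,0,0,0,0,0,65],[0,0,0,0,0,0,65],[0,0,0,0,0,0,65],[0,0,0,0,0,0,65]],
  ],
)

```text
time_s: 15.75
eef_pos: [0.5273, -0.0734, 0.2414]
eef_rot: [-0.001, 0.762, 0.648, -0.0]
wrist_force: [-0.2, -0.4, -0.6]
opening: 0.76
grasp_force: 0.0
```

Run:
```python
from bench import ctrl
import pickle;from h import *
o=ctrl.get_obs();t=o["eef_pos"];print(t,o["time_s"])
for s in ("wrist","side"):
    c=ctrl.camera(s);pickle.dump(c,open(s[0]+"5.pkl","wb"))
    top(c,(.5266,-.073),.06,.028,.006,s+" pot");top(c,(.5179,-.126),.06,.026,.006,"fixedpot");top(c,(.475,-.296),.018,.035,.005,"tin")
    bore(c,(.5362,-.0146),.034,"tinbore")
```

```text
[ 0.52730774 -0.07336336  0.24139397] 15.75
wrist pot 863 [ 0.5284 -0.0733  0.0612] [ 0.508  -0.0944  0.0541] [ 0.5484 -0.0539  0.0637] circ [array([ 0.5284, -0.0736]), np.float64(0.02)]
fixedpot 780 [ 0.5182 -0.1244  0.061 ] [ 0.4975 -0.1463  0.0541] [ 0.5383 -0.1054  0.0638] circ [array([ 0.5182, -0.1247]), np.float64(0.0203)]
tin 671 [ 0.4762 -0.2921  0.0189] [ 0.4511 -0.3182  0.013 ] [ 0.5001 -0.2693  0.0216] circ [array([ 0.4761, -0.2924]), np.float64(0.0248)]
tinbore 1533 circ [array([ 0.5362, -0.0145]), np.float64(0.0267)]
side pot 127 [ 0.5275 -0.0786  0.0584] [ 0.5079 -0.0965  0.0541] [ 0.5477 -0.055   0.0611] circ [array([ 0.5277, -0.0784]), np.float64(0.0213)]
fixedpot 147 [ 0.5173 -0.1306  0.0585] [ 0.4982 -0.1464  0.0541] [ 0.5373 -0.1084  0.0616] circ [array([ 0.5174, -0.1303]), np.float64(0.0214)]
tin 322 [ 0.4749 -0.2975  0.0167] [ 0.4514 -0.3201  0.0131] [ 0.4987 -0.2719  0.0193] circ [array([ 0.475 , -0.2969]), np.float64(0.0244)]
tinbore 61 circ [array([ 0.5368, -0.016 ]), np.float64(0.0248)]
```

Emit:
jog_arm(
  series=[
    [[-28.5,-2,0,0,0,0,65],[-28.5,-2,0,0,0,0,65],[-28.5,-2,0,0,0,0,65],[-28.5,-2,0,0,0,0,65],[-28.5,-2,0,0,0,0,65],[-28.5,-2,0,0,0,0,65],[-28.5,-2,0,0,0,0,65],[-28.5,-2,0,0,0,0,65],[0,0,20,0,0,0,65],[0,0,30,0,0,0,65]],
  ],
)

```text
time_s: 16.85
eef_pos: [0.4759, -0.2982, 0.1937]
eef_rot: [0.002, 0.763, 0.647, 0.0]
wrist_force: [-0.3, -0.1, 0.1]
opening: 0.76
grasp_force: 0.0
```

Emit:
jog_arm(
  series=[
    [[0,0,35,0,0,0,65],[0,0,35,0,0,0,65],[0,0,30,0,0,0,65],[0,0,20,0,0,0,65],[0,0,10,0,0,0,65],[0,0,0,0,0,0,65],[0,0,0,0,0,0,65],[0,0,0,0,0,0,65],[0,0,0,0,0,0,65],[0,0,0,0,0,0,65]],
  ],
)

```text
time_s: 17.85
eef_pos: [0.4756, -0.2963, 0.0633]
eef_rot: [0.001, 0.762, 0.648, 0.0]
wrist_force: [0.0, 0.4, 0.7]
opening: 0.762
grasp_force: 0.0
```

Run:
```python
from bench import ctrl
import pickle;from h import *
o=ctrl.get_obs();t=o["eef_pos"];print(t,o["eef_rot"],o["wrist_force"])
c=ctrl.camera("wrist");pickle.dump(c,open("w6.pkl","wb"));top(c,(.475,-.296),.018,.035,.005,"tin")
```

```text
[ 0.47562412 -0.29630606  0.06330041] [7.90265796e-04 7.61977958e-01 6.47602473e-01 6.71148276e-05] [0.0266608  0.41939437 0.7070465 ]
tin 2996 [ 0.4758 -0.2931  0.0189] [ 0.451  -0.3193  0.0131] [ 0.5    -0.2699  0.0213] circ [array([ 0.4757, -0.2937]), np.float64(0.0243)]
```

Emit:
jog_arm(
  series=[
    [[1.5,0,20,0,0,0,65],[0,0,25,0,0,0,65],[0,0,20,0,0,0,65],[0,0,10,0,0,0,65],[0,0,5,0,0,0,65],[0,0,2.5,0,0,0,65],[0,0,0,0,0,0,65],[0,0,0,0,0,0,35],[0,0,0,0,0,0,35],[0,0,0,0,0,0,35]],
  ],
)

```text
time_s: 18.9
eef_pos: [0.4762, -0.2952, -0.0186]
eef_rot: [0.001, 0.762, 0.648, 0.0]
wrist_force: [-0.7, 0.2, 6.0]
opening: 0.55
grasp_force: 61.1
```

Emit:
jog_arm(
  series=[
    [[0,0,0,0,0,0,35],[0,0,0,0,0,0,35],[0,0,0,0,0,0,35],[0,0,0,0,0,0,35],[0,0,-2,0,0,0,35],[0,0,-5,0,0,0,35],[0,0,-5,0,0,0,35],[0,0,-5,0,0,0,35],[0,0,0,0,0,0,35],[0,0,0,0,0,0,35]],
  ],
)

```text
time_s: 19.9
eef_pos: [0.4755, -0.2945, -0.0029]
eef_rot: [0.0, 0.762, 0.648, 0.0]
wrist_force: [-0.2, 0.9, -0.8]
opening: 0.545
grasp_force: 61.5
```

Run:
```python
from bench import ctrl
import pickle;from h import *
o=ctrl.get_obs();t=o["eef_pos"];print(t,o["wrist_force"],o["opening"])
for s in ("wrist","side"):
    c=ctrl.camera(s);pickle.dump(c,open(s[0]+"7.pkl","wb"));top(c,(.475,-.296),.036,.035,.007,"tin");
    X=cloud(c);m=(np.hypot(X[...,0]-.475,X[...,1]+.296)<.022)&(abs(X[...,2]-.035)<.008);print(np.linalg.lstsq(np.c_[X[m][:,:2]-[.475,-.296],np.ones(m.sum())],X[m][:,2],rcond=None)[0].round(4))
```

```text
[ 0.4754874  -0.29453837 -0.00288832] [-0.20457039  0.93062423 -0.80127187] 0.5454737526293729
tin 7295 [ 0.4764 -0.2915  0.0349] [ 0.4429 -0.3193  0.029 ] [ 0.5099 -0.2692  0.043 ] circ [array([ 0.4762, -0.2924]), np.float64(0.0272)]
[0.0002 0.0002 0.0348]
tin 394 [ 0.4754 -0.2979  0.033 ] [ 0.4411 -0.3198  0.029 ] [ 0.5075 -0.2698  0.0427] circ [array([ 0.4752, -0.297 ]), np.float64(0.0275)]
[0.0095 0.039  0.0322]
```

Run:
```python
import pickle;from h import *
for n in ("s7","w7"):
    c=pickle.load(open(n+".pkl","rb"));X=cloud(c)
    for lo in np.arange(.012,.046,.003):
        m=(abs(X[...,0]-.475)<.05)&(abs(X[...,1]+.2945)<.014)&(abs(X[...,2]-lo-.0015)<.0015)
        a=m&(X[...,0]>.5015);b=m&(X[...,0]<.4495)
        print(n,lo.round(3),b.sum(),X[b][:,:2].min(0).round(3) if b.any() else "",a.sum(),X[a][:,:2].max(0).round(3) if a.any() else "")
```

```text
s7 0.012 0  0 
s7 0.015 0  0 
s7 0.018 0  0 
s7 0.021 0  0 
s7 0.024 1 [ 0.449 -0.3  ] 1 [ 0.504 -0.308]
s7 0.027 6 [ 0.444 -0.301] 0 
s7 0.03 8 [ 0.44  -0.302] 6 [ 0.511 -0.306]
s7 0.033 7 [ 0.44  -0.302] 4 [ 0.511 -0.306]
s7 0.036 9 [ 0.439 -0.302] 5 [ 0.511 -0.305]
s7 0.039 6 [ 0.44  -0.301] 5 [ 0.511 -0.305]
s7 0.042 8 [ 0.439 -0.304] 6 [ 0.51  -0.306]
s7 0.045 8 [ 0.439 -0.301] 3 [ 0.511 -0.305]
w7 0.012 0  0 
w7 0.015 0  0 
w7 0.018 0  0 
w7 0.021 0  0 
w7 0.024 0  0 
w7 0.027 0  14 [ 0.507 -0.288]
w7 0.03 13 [ 0.442 -0.283] 43 [ 0.513 -0.287]
w7 0.033 28 [ 0.441 -0.283] 63 [ 0.513 -0.288]
w7 0.036 33 [ 0.441 -0.283] 69 [ 0.514 -0.288]
w7 0.039 30 [ 0.441 -0.283] 72 [ 0.514 -0.288]
w7 0.042 40 [ 0.441 -0.283] 75 [ 0.514 -0.288]
w7 0.045 34 [ 0.441 -0.283] 84 [ 0.514 -0.288]
```

Emit:
jog_arm(
  series=[
    [[0,0,-45,0,0,0,35],[0,0,-45,0,0,0,35],[0,0,-45,0,0,0,35],[0,0,-45,0,0,0,35],[0,0,-45,0,0,0,35],[0,0,-45,0,0,0,35],[35.7,1.75,0,0,0,0,35],[35.7,1.75,0,0,0,0,35],[35.7,1.75,0,0,0,0,35],[35.7,1.75,0,0,0,0,35]],
  ],
)

```text
time_s: 21.0
eef_pos: [0.5052, -0.1533, 0.2666]
eef_rot: [-0.0, 0.762, 0.647, -0.0]
wrist_force: [1.3, -0.6, -1.0]
opening: 0.549
grasp_force: 61.9
```

Emit:
jog_arm(
  series=[
    [[35.7,1.75,0,0,0,0,35],[35.7,1.75,0,0,0,0,35],[35.7,1.75,0,0,0,0,35],[35.7,1.75,0,0,0,0,35],[0,0,35,0,0,0,35],[0,0,45,0,0,0,35],[0,0,45,0,0,0,35],[0,0,45,0,0,0,35],[0,0,35,0,0,0,35],[0,0,15,0,0,0,35]],
  ],
)

```text
time_s: 22.0
eef_pos: [0.5319, -0.014, 0.0425]
eef_rot: [-0.003, 0.762, 0.648, -0.002]
wrist_force: [0.1, 0.1, -0.3]
opening: 0.544
grasp_force: 61.9
```

Run:
```python
from bench import ctrl
import pickle;from h import *
o=ctrl.get_obs();t=o["eef_pos"];print(t,o["eef_rot"],o["wrist_force"],o["opening"],o["grasp_force"])
for s in ("wrist","side"):
    c=ctrl.camera(s);pickle.dump(c,open(s[0]+"8.pkl","wb"));top(c,t,t[2]+.037,.024,.005,"tin");bore(c,(.5362,-.0145),.034,"bore");top(c,(.528,-.075),.06,.028,.006,s+" pot")
```

```text
[ 0.5319341  -0.01402349  0.04253574] [-0.0028587   0.76201032  0.64755532 -0.00205318] [ 0.10095295  0.05536929 -0.31256513] 0.5435288459236609 61.92176699638367
tin 6046 [ 0.5323 -0.0127  0.0802] [ 0.5083 -0.0378  0.0746] [0.5559 0.01   0.0843] circ [array([ 0.5321, -0.0136]), np.float64(0.0236)]
bore 1809 circ [array([ 0.5371, -0.0116]), np.float64(0.0224)]
wrist pot 2421 [ 0.5288 -0.0684  0.0609] [ 0.5078 -0.0861  0.054 ] [ 0.5485 -0.0535  0.0631] circ [array([ 0.5288, -0.069 ]), np.float64(0.0191)]
tin 122 [ 0.532  -0.016   0.0768] [ 0.5091 -0.0374  0.0747] [0.5547 0.0087 0.0787] circ [array([ 0.532 , -0.0158]), np.float64(0.0223)]
bore 56 circ [array([ 0.5363, -0.0164]), np.float64(0.0244)]
side pot 128 [ 0.5273 -0.0784  0.0583] [ 0.5075 -0.0955  0.0545] [ 0.5488 -0.0539  0.0613] circ [array([ 0.5274, -0.0781]), np.float64(0.0214)]
```

Emit:
jog_arm(
  series=[
    [[0,1,4,0,0,0,35],[0,0,0,0,0,0,35],[0,0,0,0,0,0,35],[0,0,0,0,0,0,35],[0,0,0,0,0,0,35],[0,0,0,0,0,0,35],[0,0,0,0,0,0,35],[0,0,0,0,0,0,35],[0,0,0,0,0,0,35],[0,0,0,0,0,0,35]],
  ],
)

```text
time_s: 23.1
eef_pos: [0.5362, -0.015, 0.0429]
eef_rot: [-0.0, 0.762, 0.648, -0.0]
wrist_force: [-0.3, 0.6, -0.7]
opening: 0.543
grasp_force: 61.9
```

Run:
```python
from bench import ctrl
import pickle;from h import *
o=ctrl.get_obs();t=o["eef_pos"];print(t,o["eef_rot"],o["wrist_force"],o["opening"],o["grasp_force"])
for s in ("wrist","side"):
    c=ctrl.camera(s);top(c,t,t[2]+.037,.024,.005,"tin");bore(c,(.5362,-.0145),.034,"bore")
```

```text
[ 0.53624626 -0.01498857  0.04287084] [-2.23438516e-05  7.61984580e-01  6.47595165e-01 -3.31417187e-05] [-0.31118725  0.57563518 -0.73290812] 0.5427886417919373 61.92293643951416
tin 6067 [ 0.5366 -0.0137  0.0805] [ 0.5127 -0.0388  0.078 ] [0.5602 0.009  0.0848] circ [array([ 0.5364, -0.0146]), np.float64(0.0236)]
bore 1820 circ [array([ 0.5363, -0.0119]), np.float64(0.0227)]
tin 125 [ 0.5361 -0.016   0.0781] [ 0.5139 -0.0385  0.075 ] [0.5589 0.0074 0.0802] circ [array([ 0.5361, -0.016 ]), np.float64(0.023)]
bore 62 circ [array([ 0.5363, -0.0147]), np.float64(0.024)]
```

Emit:
jog_arm(
  series=[
    [[0.3,-0.7,8,0,0,0,35],[0,0,8,0,0,0,35],[0,0,5,0,0,0,35],[0,0,4,0,0,0,35],[0,0,3,0,0,0,35],[0,0,2,0,0,0,35],[0,0,1.5,0,0,0,35],[0,0,0,0,0,0,35],[0,0,0,0,0,0,35],[0,0,0,0,0,0,35]],
  ],
)

```text
time_s: 24.2
eef_pos: [0.5358, -0.0146, 0.0116]
eef_rot: [0.0, 0.762, 0.648, 0.0]
wrist_force: [-0.3, 0.1, 1.0]
opening: 0.548
grasp_force: 61.9
```

Emit:
jog_arm(
  series=[
    [[0,0,1,0,0,0,35],[0,0,1,0,0,0,35],[0,0,0.5,0,0,0,35],[0,0,0,0,0,0,35],[0,0,0,0,0,0,35],[0,0,0,0,0,0,35],[0,0,0,0,0,0,35],[0,0,0,0,0,0,35],[0,0,0,0,0,0,35],[0,0,0,0,0,0,35]],
  ],
)

```text
time_s: 25.2
eef_pos: [0.5357, -0.0146, 0.0089]
eef_rot: [0.0, 0.762, 0.648, 0.0]
wrist_force: [-0.1, -0.1, -0.2]
opening: 0.542
grasp_force: 61.9
```

Emit:
jog_arm(
  series=[
    [[0,0,0,0,0,0,50],[0,0,0,0,0,0,55],[0,0,0,0,0,0,60],[0,0,0,0,0,0,65],[0,0,0,0,0,0,65],[0,0,-10,0,0,0,65],[0,0,-30,0,0,0,65],[0,0,-45,0,0,0,65],[0,0,-45,0,0,0,65],[0,0,-45,0,0,0,65]],
  ],
)

```text
time_s: 26.2
eef_pos: [0.5353, -0.0145, 0.1864]
eef_rot: [0.0, 0.762, 0.648, 0.0]
wrist_force: [0.4, 0.2, -0.0]
opening: 0.76
grasp_force: 0.0
```

Emit:
jog_arm(
  series=[
    [[0,0,-45,0,0,0,65],[0,0,-45,0,0,0,65],[0,0,-20,0,0,-0.08,65],[0,0,0,0,0,-0.08,65],[0,0,0,0,0,0,65],[0,0,0,0,0,0,65],[0,0,0,0,0,0,65],[0,0,0,0,0,0,65],[0,0,0,0,0,0,65],[0,0,0,0,0,0,65]],
  ],
)

```text
time_s: 27.2
eef_pos: [0.5355, -0.0146, 0.2936]
eef_rot: [-0.0, 0.708, 0.706, -0.0]
wrist_force: [-0.8, 0.7, -0.2]
opening: 0.76
grasp_force: 0.0
```

Run:
```python
from bench import ctrl
import pickle;from h import *
o=ctrl.get_obs();t=o["eef_pos"];print(t,o["eef_rot"],o["time_s"])
for s in ("wrist","side","scene"):
    c=ctrl.camera(s);pickle.dump(c,open(s+"9.pkl","wb"));top(c,(.5362,-.0145),.045,.034,.006,s+" tin");top(c,(.527,-.074),.06,.028,.006,s+" pot")
    X=cloud(c);ok=c["z_map"]>0;hsv=cv2.cvtColor(c["frame"],cv2.COLOR_BGR2HSV)
    Y=(hsv[...,0]>15)&(hsv[...,0]<35)&(hsv[...,1]>130)&(np.hypot(X[...,0]-.575,X[...,1]+.36)<.03)&ok
    for lo in (.09,.11,.13,.15):
        m=Y&(X[...,2]>lo)&(X[...,2]<lo+.02)
        if m.any(): print(" yellow",lo,m.sum(),X[m].min(0).round(4)[:2],X[m].max(0).round(4)[:2])
    top(c,(.575,-.36),.163,.03,.004," drv top")
    m=ok&(X[...,0]>.598)&(X[...,0]<.70)&(abs(X[...,1]+.36)<.05)&(X[...,2]>.03)
    if m.any(): print(" tray wall",X[m].min(0).round(3),X[m].max(0).round(3))
```

```text
[ 0.5355141  -0.01456299  0.2935695 ] [-2.74997042e-04  7.07922934e-01  7.06289611e-01 -1.71685149e-04] 27.2
wrist tin 910 [ 0.5362 -0.0136  0.0459] [ 0.512  -0.0391  0.039 ] [0.56   0.0102 0.0485] circ [array([ 0.5362, -0.0139]), np.float64(0.0241)]
wrist pot 605 [ 0.5284 -0.0726  0.061 ] [ 0.5087 -0.0935  0.0541] [ 0.5483 -0.0537  0.0634] circ [array([ 0.5283, -0.0728]), np.float64(0.0201)]
 drv top none
 tray wall [ 0.636 -0.374  0.03 ] [ 0.67  -0.31   0.081]
side tin 108 [ 0.5355 -0.0114  0.0437] [ 0.512  -0.0299  0.0393] [0.5588 0.0191 0.0458] circ [array([ 0.535 , -0.0142]), np.float64(0.0213)]
side pot 125 [ 0.5274 -0.0784  0.0584] [ 0.5079 -0.096   0.0542] [ 0.5487 -0.0569  0.0607] circ [array([ 0.5275, -0.0781]), np.float64(0.0211)]
 yellow 0.09 114 [ 0.5661 -0.3704] [ 0.5853 -0.3546]
 yellow 0.11 111 [ 0.5651 -0.371 ] [ 0.5869 -0.3554]
 yellow 0.13 141 [ 0.5647 -0.3722] [ 0.5869 -0.3547]
 yellow 0.15 141 [ 0.5646 -0.371 ] [ 0.587  -0.3516]
 drv top 70 [ 0.5754 -0.3615  0.162 ] [ 0.5661 -0.3687  0.159 ] [ 0.5862 -0.3512  0.1644] circ [array([ 0.5755, -0.3611]), np.float64(0.0104)]
 tray wall [ 0.635 -0.41   0.03 ] [ 0.7   -0.31   0.079]
scene tin 149 [ 0.5338 -0.0108  0.0445] [ 0.51   -0.0341  0.0393] [0.5589 0.0101 0.0496] circ [array([ 0.5333, -0.0122]), np.float64(0.0224)]
scene pot 88 [ 0.5294 -0.0801  0.0592] [ 0.5102 -0.0931  0.0542] [ 0.5457 -0.0559  0.0633] circ [array([ 0.5274, -0.0775]), np.float64(0.0176)]
 yellow 0.09 50 [ 0.5642 -0.3677] [ 0.5766 -0.3475]
 yellow 0.11 42 [ 0.5627 -0.3685] [ 0.5783 -0.3531]
 yellow 0.13 64 [ 0.5626 -0.3696] [ 0.579  -0.3502]
 yellow 0.15 89 [ 0.5624 -0.3685] [ 0.5843 -0.348 ]
 drv top 59 [ 0.5736 -0.3586  0.1625] [ 0.5624 -0.3685  0.159 ] [ 0.5843 -0.3478  0.166 ] circ [array([ 0.5738, -0.3586]), np.float64(0.0101)]
 tray wall [ 0.632 -0.41   0.03 ] [ 0.7   -0.311  0.082]
```

Emit:
jog_arm(
  series=[
    [[-34.5,4,0,0,0,0,60],[-34.5,4,0,0,0,0,60],[-34.5,4,0,0,0,0,60],[-34.5,4,0,0,0,0,60],[-34.5,4,0,0,0,0,60],[-34.5,4,0,0,0,0,60],[-34.5,4,0,0,0,0,60],[-34.5,4,0,0,0,0,60],[-34.5,4,0,0,0,0,60],[-34.5,4,0,0,0,0,60]],
  ],
)

```text
time_s: 28.35
eef_pos: [0.5749, -0.3611, 0.2938]
eef_rot: [-0.0, 0.708, 0.706, 0.0]
wrist_force: [1.6, 0.3, 1.1]
opening: 0.7
grasp_force: 0.0
```

Emit:
jog_arm(
  series=[
    [[0,0,20,0,0,0,60],[0,0,40,0,0,0,60],[0,0,30,0,0,0,60],[0,0,10,0,0,0,60],[0,0,0,0,0,0,60],[0,0,0,0,0,0,60],[0,0,0,0,0,0,60],[0,0,0,0,0,0,60],[0,0,0,0,0,0,60],[0,0,0,0,0,0,60]],
  ],
)

```text
time_s: 29.35
eef_pos: [0.5752, -0.3598, 0.1946]
eef_rot: [0.001, 0.708, 0.706, 0.0]
wrist_force: [-0.5, -0.1, -0.0]
opening: 0.702
grasp_force: 0.0
```

Run:
```python
from bench import ctrl
import pickle;from h import *
o=ctrl.get_obs();t=o["eef_pos"];print(t,o["eef_rot"],o["time_s"])
c=ctrl.camera("wrist");pickle.dump(c,open("w10.pkl","wb"));top(c,(.575,-.359),.164,.025,.005," drv top")
X=cloud(c);hsv=cv2.cvtColor(c["frame"],cv2.COLOR_BGR2HSV);m=(hsv[...,0]>18)&(hsv[...,0]<35)&(hsv[...,1]>150)&(np.hypot(X[...,0]-.575,X[...,1]+.36)<.03)
print(X[m].min(0),X[m].max(0),m.sum())
top(c,(.5745,-.324),.07,.08,.005," stand top")
```

```text
[ 0.57516686 -0.35978391  0.19459282] [5.12997745e-04 7.07774360e-01 7.06438385e-01 2.59759496e-05] 29.35
 drv top 641 [ 0.5766 -0.3569  0.1639] [ 0.5664 -0.3685  0.1591] [ 0.5874 -0.3478  0.167 ] circ [array([ 0.5766, -0.357 ]), np.float64(0.0105)]
[ 0.56534424 -0.36845038  0.08870509] [ 0.58757683 -0.3464362   0.16704688] 1152
 stand top 3649 [ 0.579  -0.3183  0.0712] [ 0.5554 -0.3806  0.065 ] [ 0.6369 -0.2691  0.0749] circ [array([ 0.5757, -0.322 ]), np.float64(0.0419)]
```

Emit:
jog_arm(
  series=[
    [[1.5,0,20,0,0,0,60],[0,0,30,0,0,0,60],[0,0,30,0,0,0,60],[0,0,20,0,0,0,60],[0,0,12,0,0,0,60],[0,0,4.5,0,0,0,60],[0,0,0,0,0,0,60],[0,0,0,0,0,0,60],[0,0,0,0,0,0,40],[0,0,0,0,0,0,25]],
  ],
)

```text
time_s: 30.4
eef_pos: [0.5755, -0.3586, 0.0786]
eef_rot: [0.001, 0.708, 0.706, 0.0]
wrist_force: [0.6, 0.1, 0.4]
opening: 0.375
grasp_force: 0.0
```

Emit:
jog_arm(
  series=[
    [[0,0,0,0,0,0,8],[0,0,0,0,0,0,8],[0,0,0,0,0,0,8],[0,0,0,0,0,0,8],[0,0,0,0,0,0,8],[0,0,0,0,0,0,8],[0,0,0,0,0,0,8],[0,0,0,0,0,0,8],[0,0,0,0,0,0,8],[0,0,0,0,0,0,8]],
  ],
)

```text
time_s: 31.4
eef_pos: [0.5756, -0.3586, 0.0783]
eef_rot: [0.001, 0.708, 0.706, 0.0]
wrist_force: [0.7, 0.9, 5.1]
opening: 0.26
grasp_force: 58.8
```

Emit:
jog_arm(
  series=[
    [[0,0,-5,0,0,0,8],[0,0,-12,0,0,0,8],[0,0,-20,0,0,0,8],[0,0,-25,0,0,0,8],[0,0,-25,0,0,0,8],[0,0,-35,0,0,0,8],[0,0,-40,0,0,0,8],[0,0,-40,0,0,0,8],[0,0,-10,0,0,0,8],[0,0,0,0,0,0,8]],
  ],
)

```text
time_s: 32.4
eef_pos: [0.5756, -0.3588, 0.2924]
eef_rot: [0.002, 0.708, 0.706, 0.0]
wrist_force: [0.2, -0.4, -0.4]
opening: 0.26
grasp_force: 58.6
```

Run:
```python
from bench import ctrl
import pickle;from h import *
o=ctrl.get_obs();t=o["eef_pos"];print(t,o["eef_rot"],o["opening"],o["grasp_force"])
for s in ("side","scene","wrist"):
    c=ctrl.camera(s);pickle.dump(c,open(s+"11.pkl","wb"));X=cloud(c);ok=c["z_map"]>0
    d=np.hypot(X[...,0]-t[0],X[...,1]-t[1])
    for lo in np.arange(t[2]-.08,t[2]+.04,.012):
        m=ok&(d<.02)&(abs(X[...,2]-lo-.006)<.006)
        if m.any(): print(s,(lo-t[2]).round(3),m.sum(),X[m].mean(0).round(4),np.ptp(X[m],axis=0).round(3)[:2])
c=pickle.load(open("w1.pkl","rb"));print("hole w1",plane(c,[[327.3,85]],.052))
for n in ("scene0","side0"):
    c=pickle.load(open(n+".pkl","rb"));X=cloud(c);m=(abs(X[...,0]-.531)<.016)&(abs(X[...,1]-.043)<.016)&(abs(X[...,2]-.045)<.012)
    g=cv2.cvtColor(c["frame"],cv2.COLOR_BGR2GRAY);d=m&(g<90);v,u=np.nonzero(d);print(n,m.sum(),d.sum(),plane(c,[[u.mean(),v.mean()]],.050) if d.any() else "")
```

```text
[ 0.57563997 -0.35883274  0.29242528] [2.38319652e-03 7.07807252e-01 7.06401593e-01 6.48179067e-05] 0.25964644552399835 58.61024756986808
side -0.08 10 [ 0.5776 -0.3595  0.2204] [0.002 0.006]
side -0.068 17 [ 0.5769 -0.3597  0.2305] [0.004 0.005]
side -0.056 20 [ 0.577  -0.3602  0.2423] [0.004 0.004]
side -0.044 21 [ 0.5765 -0.3599  0.2542] [0.005 0.005]
side -0.032 22 [ 0.5766 -0.3598  0.2662] [0.004 0.006]
side -0.02 22 [ 0.5764 -0.3597  0.278 ] [0.009 0.007]
side -0.008 71 [ 0.5745 -0.3627  0.2907] [0.014 0.013]
side 0.004 93 [ 0.5739 -0.3649  0.3028] [0.019 0.015]
side 0.016 149 [ 0.5743 -0.366   0.3152] [0.035 0.02 ]
side 0.028 197 [ 0.5749 -0.3669  0.3264] [0.037 0.013]
scene -0.08 9 [ 0.5754 -0.3564  0.2201] [0.005 0.006]
scene -0.068 8 [ 0.5745 -0.3573  0.232 ] [0.004 0.006]
scene -0.056 7 [ 0.5744 -0.357   0.2425] [0.002 0.004]
scene -0.044 11 [ 0.5742 -0.3574  0.2544] [0.004 0.003]
scene -0.032 9 [ 0.5739 -0.3575  0.2673] [0.004 0.003]
scene -0.02 10 [ 0.5728 -0.3593  0.2802] [0.011 0.007]
scene -0.008 28 [ 0.5707 -0.3599  0.2911] [0.011 0.014]
scene 0.004 31 [ 0.5696 -0.3623  0.3029] [0.016 0.014]
scene 0.016 42 [ 0.5731 -0.3649  0.3151] [0.033 0.016]
scene 0.028 59 [ 0.5743 -0.3658  0.3263] [0.035 0.007]
wrist -0.08 3 [ 0.576  -0.3546  0.2172] [0. 0.]
wrist -0.068 25 [ 0.5761 -0.3558  0.2302] [0.003 0.002]
wrist -0.056 28 [ 0.5758 -0.3559  0.2427] [0.004 0.003]
wrist -0.044 34 [ 0.5755 -0.3561  0.2545] [0.004 0.002]
wrist -0.032 33 [ 0.5756 -0.356   0.2657] [0.004 0.002]
wrist -0.02 36 [ 0.5753 -0.3526  0.2828] [0.011 0.004]
wrist -0.008 77 [ 0.5759 -0.3514  0.2911] [0.016 0.005]
wrist 0.004 159 [ 0.5754 -0.3495  0.3039] [0.02  0.007]
wrist 0.016 508 [ 0.5754 -0.3497  0.3151] [0.032 0.014]
wrist 0.028 664 [ 0.5764 -0.3489  0.3261] [0.035 0.011]
hole w1 [[0.53229273 0.04417779 0.052     ]]
scene0 87 13 [[0.52514365 0.03468828 0.05      ]]
side0 66 5 [[0.51767418 0.01108231 0.05      ]]
```

Emit:
jog_arm(
  series=[
    [[25,-2.5,0,0,0,0,8],[40,-4.4,0,0,0,0,8],[40,-4.4,0,0,0,0,8],[40,-4.4,0,0,0,0,8],[40,-4.4,0,0,0,0,8],[40,-4.4,0,0,0,0,8],[40,-4.4,0,0,0,0,8],[40,-4.4,0,0,0,0,8],[40,-4.4,0,0,0,0,8],[36,-4.4,0,0,0,0,8]],
  ],
)

```text
time_s: 33.55
eef_pos: [0.532, 0.0249, 0.287]
eef_rot: [-0.002, 0.708, 0.706, -0.001]
wrist_force: [-0.0, 0.4, -0.5]
opening: 0.26
grasp_force: 58.7
```

Emit:
jog_arm(
  series=[
    [[20,-2,0,0,0,0,8],[0,0,10,0,0,0,8],[0,0,30,0,0,0,8],[0,0,35,0,0,0,8],[0,0,35,0,0,0,8],[0,0,20,0,0,0,8],[0,0,10,0,0,0,8],[0,0,0,0,0,0,8],[0,0,0,0,0,0,8],[0,0,0,0,0,0,8]],
  ],
)

```text
time_s: 34.55
eef_pos: [0.5327, 0.0426, 0.1507]
eef_rot: [0.001, 0.708, 0.706, 0.001]
wrist_force: [-1.1, 0.1, -1.0]
opening: 0.259
grasp_force: 58.7
```

Run:
```python
from bench import ctrl
import pickle;from h import *
o=ctrl.get_obs();t=o["eef_pos"];print(t,o["eef_rot"],o["grasp_force"],np.round(o["wrist_force"],1),o["time_s"])
for s in ("side","scene","wrist"):
    c=ctrl.camera(s);pickle.dump(c,open(s+"12.pkl","wb"));X=cloud(c);ok=c["z_map"]>0
    d=np.hypot(X[...,0]-t[0],X[...,1]-t[1])
    m=ok&(d<.02)&(X[...,2]>.056)&(X[...,2]<.11)
    if m.any():
        v,u=np.nonzero(m);i=v.argmax();print(s,m.sum(),X[m].mean(0).round(4),"tip px",u[i],v[i],X[v[i],u[i]].round(4))
w=pickle.load(open("wrist12.pkl","rb"));sd=pickle.load(open("side12.pkl","rb"));sc=pickle.load(open("scene12.pkl","rb"))
def crop(c,p,r,S=266):
    R_=rot(c["rotation"]).inv().apply(np.array(p)-c["xyz"]);u=int(c["fx"]*R_[0]/R_[2]+c["cx"]);v=int(c["fy"]*R_[1]/R_[2]+c["cy"]);print("crop origin",u-r,v-r,"scale",S/(2*r))
    return cv2.resize(c["frame"][max(v-r,0):v+r,u-r:u+r],(S,S),interpolation=cv2.INTER_NEAREST)
p=(.532,.043,.06)
save("mix5",np.hstack([crop(sd,p,28),crop(sc,p,28),crop(w,p,45)]))
```

```text
[0.53266291 0.0425958  0.15071368] [9.65059332e-04 7.07870883e-01 7.06340860e-01 6.85909715e-04] 58.66861724526643 [-1.1  0.1 -1. ] 34.55
side 13 [0.5345 0.0407 0.092 ] tip px 336 167 [0.5348 0.0389 0.076 ]
scene 12 [0.5318 0.0434 0.0928] tip px 292 154 [0.5306 0.0516 0.0561]
wrist 52 [0.5344 0.0445 0.0979] tip px 316 215 [0.5321 0.0424 0.1082]
crop origin 306 144 scale 4.75
crop origin 266 126 scale 4.75
crop origin 271 151 scale 2.9555555555555557
```

View pics/mix5.png

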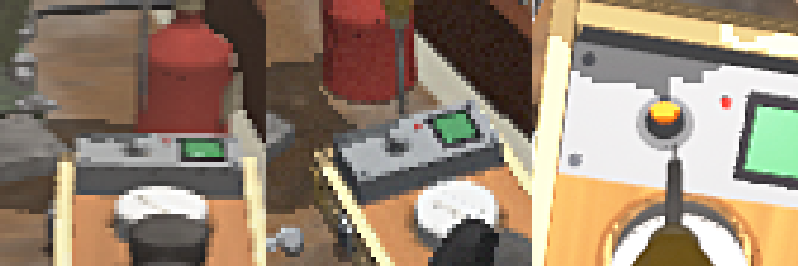

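The side crop shows the blade at (143,128) directly above the hole at (142,147). In the scene crop the tip is at (403,113) and the hole at (396,147). In the wrist crop the tip is at (676,148) and the hole at (664,120).

Run:
```python
import pickle;from h import *
for n,h,t in (("wrist",(315.9,191.8),(319.9,201.3)),("side",(336.1,175.1),(336.3,171.2)),("scene",(293.6,157.1),(295,150))):
    c=pickle.load(open(n+"12.pkl","rb"));a=plane(c,[h],.052)[0];b=plane(c,[t],.0764)[0];print(n,"hole",a.round(4),"tip",b.round(4),"diff mm",((a-b)*1000).round(1)[:2])
w=pickle.load(open("wrist12.pkl","rb"));H,S,V=cv2.split(cv2.cvtColor(w["frame"],cv2.COLOR_BGR2HSV))
m=np.zeros((400,640),np.uint8);m[180:210,300:335]=((V<185)&~((H>8)&(H<28)&(S>100)))[180:210,300:335]
print("\n".join("".join(".#"[k] for k in r) for r in m[180:212,300:335]))
```

```text
wrist hole [0.5319 0.0449 0.052 ] tip [0.5354 0.0432 0.0764] diff mm [-3.6  1.6]
side hole [0.5363 0.0411 0.052 ] tip [0.5305 0.0105 0.0764] diff mm [ 5.8 30.6]
scene hole [0.5298 0.0419 0.052 ] tip [0.5343 0.0409 0.0764] diff mm [-4.5  0.9]
......############.................
............######.................
............######.................
..............####.................
..............####.................
...................................
...................................
........##...........#.............
.........##..........#.#...........
.......#.##..........###...........
.......####.........###.#..........
........####.......####.#..........
......#.######....#####.#..........
......###################..........
.......#.################..........
.......#################...........
.......#################...........
........################...........
.........##############............
..........############.............
...........##########..............
.............#######...............
...................#...............
...................#...............
..................###..............
.................#####.............
.................#####.............
.................#####.............
.................#####.............
.................#####.............
...................................
...................................
```

Emit:
jog_arm(
  series=[
    [[1.3,-2.5,5,0,0,0,8],[0,0,6,0,0,0,8],[0,0,5,0,0,0,8],[0,0,2,0,0,0,8],[0,0,0,0,0,0,8],[0,0,0,0,0,0,8],[0,0,0,0,0,0,8],[0,0,0,0,0,0,8],[0,0,0,0,0,0,8],[0,0,0,0,0,0,8]],
  ],
)

```text
time_s: 35.7
eef_pos: [0.5292, 0.0442, 0.1315]
eef_rot: [0.0, 0.708, 0.706, 0.0]
wrist_force: [0.4, 0.5, 0.1]
opening: 0.263
grasp_force: 58.7
```

Run:
```python
from bench import ctrl
import pickle;from h import *
o=ctrl.get_obs();t=o["eef_pos"];print(t,np.round(o["wrist_force"],1))
for n,u0,v0,dw,dh in (("wrist",295,175,45,50),("side",325,158,25,24),("scene",280,140,28,26)):
    w=ctrl.camera(n);pickle.dump(w,open(n+"13.pkl","wb"));V=cv2.cvtColor(w["frame"],cv2.COLOR_BGR2HSV)[...,2]
    print(n);print("\n".join(str(v)+" "+"".join("@#+-. "[min(5,k//43)] for k in V[v,u0:u0+dw]) for v in range(v0,v0+dh)))
```

```text
[0.52919558 0.04422403 0.13148306] [0.4 0.5 0.1]
wrist
175 ----------------------+++####################
176 ----------------------------+++##############
177 -----------------------------------+++#######
178 -----------------------------------------++-+
179 ------------------------------------------.  
180 ------------------------------------------.  
181 ------------------------------------------.  
182 ------------------------------------++++++-  
183 -----------------------------------.         
184 -----------------------------------.         
185 -------------------------+---------.         
186 ------------------------.  --------.         
187 +++++++++++-------------.  ++++++++-         
188             +-----------.                    
189             +++---------.                    
190                 +----+-....                  
191                 ++-+++++-.....               
192                   -+++-.   ....              
193                  ...         ....            
194                 ...           ...            
195                 ..-           +...       
[... 2336 characters left out ...]
-+#---........
145 #++++++++-+-++++-++--.......
146 #+++++++++++##+----++-......
147 ---+++++#++#++-+++++++-.....
148 ------------+#--+-+-----...-
149 #-----------##--+----..-++##
150 #-++--------##---...++##+-..
151 ###+-+--+--+##+....+@+....-.
152 ####---+++++##......++-.----
153 ####++++++++#+...-...##.---.
154 +++++++++++-+#.......+@-.---
155 #+#++++++++--#--......+#.+#@
156 #+++++....-####+-......###++
157 #+.........####+-......-....
158 #@.........-++-..........++#
159 #@+..................-++####
160 ###+..............++########
161 .##@..........++############
162  +##+.+-..-+################
163  .###---+#############+++-..
164   -##+##############++..    
165    +#############++..
```

Run:
```python
import pickle;from h import *
for n,h,t in (("wrist",(320.5,200.2),(318.8,202.5)),("side",(334.4,175.3),(333.8,174)),("scene",(293,156.7),(292.5,155))):
    c=pickle.load(open(n+"13.pkl","rb"));a=plane(c,[h],.052)[0];b=plane(c,[t],.0573)[0];print(n,a.round(4),b.round(4),((a-b)*1000).round(1)[:2])
```

```text
wrist [0.5325 0.0441 0.052 ] [0.5309 0.0437 0.0573] [1.5 0.4]
side [0.5316 0.0403 0.052 ] [0.5292 0.0369 0.0573] [2.4 3.4]
scene [0.5292 0.0442 0.052 ] [0.5287 0.0459 0.0573] [ 0.5 -1.6]
```

Emit:
jog_arm(
  series=[
    [[0.4,1.3,0,0,0,0,8],[0,0,3,0,0,0,8],[0,0,3,0,0,0,8],[0,0,3,0,0,0,8],[0,0,3,0,0,0,8],[0,0,3,0,0,0,8],[0,0,2,0,0,0,8],[0,0,0,0,0,0,8],[0,0,0,0,0,0,8],[0,0,0,0,0,0,8]],
  ],
)

```text
time_s: 36.85
eef_pos: [0.5306, 0.0446, 0.1146]
eef_rot: [0.0, 0.708, 0.706, 0.0]
wrist_force: [0.3, 0.1, -0.7]
opening: 0.256
grasp_force: 58.7
```

Emit:
jog_arm(
  series=[
    [[0,0,2,0,0,0,8],[0,0,2,0,0,0,8],[0,0,1,0,0,0,8],[0,0,1,0,0,0,8],[0,0,1,0,0,0,8],[0,0,1,0,0,0,8],[0,0,0,0,0,0,8],[0,0,0,0,0,0,8],[0,0,0,0,0,0,8],[0,0,0,0,0,0,8]],
  ],
)

```text
time_s: 37.85
eef_pos: [0.5306, 0.0446, 0.1065]
eef_rot: [0.0, 0.708, 0.706, 0.0]
wrist_force: [-0.6, -0.5, 2.8]
opening: 0.258
grasp_force: 58.8
```

Emit:
jog_arm(
  series=[
    [[0,0,0.5,0,0,0,8],[0,0,0.5,0,0,0,8],[0,0,0.5,0,0,0,8],[0,0,0,0,0,0,8],[0,0,0,0,0,0,8],[0,0,0,0,0,0,8],[0,0,0,0,0,0,8],[0,0,0,0,0,0,8],[0,0,0,0,0,0,8],[0,0,0,0,0,0,8]],
  ],
)

```text
time_s: 38.85
eef_pos: [0.5306, 0.0446, 0.105]
eef_rot: [0.0, 0.708, 0.706, 0.0]
wrist_force: [-0.4, -0.3, 6.0]
opening: 0.259
grasp_force: 59.0
```

Emit:
jog_arm(
  series=[
    [[0,0,0.5,0,0,0,8],[0,0,0,0,0,0,8],[0,0,0,0,0,0,8],[0,0,0,0,0,0,8],[0,0,0,0,0,0,8],[0,0,0,0,0,0,8],[0,0,0,0,0,0,8],[0,0,0,0,0,0,8],[0,0,0,0,0,0,8],[0,0,0,0,0,0,8]],
  ],
)

```text
time_s: 39.85
eef_pos: [0.5308, 0.0446, 0.1049]
eef_rot: [0.0, 0.708, 0.706, 0.0]
wrist_force: [-0.5, 0.5, 8.0]
opening: 0.262
grasp_force: 59.1
```

The force is rising to 8 N while the depth has stopped changing, so the button is on its hard stop. I'll do a last check of the seats and hand in.

Run:
```python
from bench import ctrl
from h import *
c=ctrl.camera("side");top(c,(.5362,-.0145),.045,.03,.006,"tin");top(c,(.527,-.077),.06,.028,.006,"pot")
o=ctrl.get_obs();print(o["wrist_force"],o["grasp_force"])
print(ctrl.hand_in())
```

```text
tin 108 [ 0.5358 -0.0119  0.0437] [ 0.5127 -0.0325  0.0391] [0.5586 0.009  0.0457] circ [array([ 0.5352, -0.0143]), np.float64(0.0214)]
pot 127 [ 0.5273 -0.0787  0.0585] [ 0.5081 -0.096   0.0542] [ 0.5484 -0.0558  0.0611] circ [array([ 0.5274, -0.0783]), np.float64(0.0213)]
[-1.53713205  0.94450864  7.34612582] 59.10371812824451
the job is handed in; nothing more can be done
None
```

The job is handed in at about 40 s: the pot and the tin are seated in their bores, and the yellow screwdriver, still in the gripper, is holding the logger button on its hard stop at about 8 N.

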